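# Re-tension the quick-release clamp on the tube block

### The job

The quick-release clamp has gone slack on the black tube block. Flip its cam lever open, turn the leaning T-handled nut clockwise until the lever, when you swing it down again, starts to bite as it stands about upright (no slacker and no tighter), and flip the lever fully closed. Leave the block in its place under the jaw and do not disturb the other things on the bench.

Things in the scene. Friction and masses are not known exactly. Their poses are not given: they have to be found in the camera images.
- clamp: quick-release hold-down clamp, fixed to the bench: aluminium base plate 190 (x) x 236 (y) x 12 mm, grey cheeks and posts with a grey jaw arm, a black T-handled nut on top and a black cam lever on its left (+y) side. Origin at the underside near the plate's middle; x points away from the robot at yaw 0, z up.
- jaw: grey jaw of the clamp; its round rubber pad (38 mm across) stands on the block 93 mm to the right (-y) of the nut's bolt. It only slides up and down and rests on the block by its weight; hidden disc springs press it down when the lever is closed (about 3.5 N per mm of spring travel; spring travel when closed = bite angle x 10 mm per rad).
- cool_block: black tube block, 127 (along the clamp's x) x 87 x 31 mm, loose, lying on the base plate between low lips under the jaw pad; origin centre of its underside.
- nut_grip (a point): middle of the nut's black T-bar (80 long, 14 wide, 18 mm high along the nut's axis, on a neck 13 mm thick, 15 mm long). The axis leans 28 degrees from vertical, top towards the clamp's -x. Clockwise seen from above tightens: 5.7 mm of spring travel per rad (36 mm per turn). It turns several turns either way, needs about 0.5 N m, stays where left and does not rise or sink.
- nut_bar_end (a point): centre of one end face of the T-bar, 40 mm from nut_grip; nut_grip to here is the direction of the bar.
- lever (a joint): cam lever, rad. 0 = fully closed, lying level towards the clamp's -x; it grows as the lever is lifted up and over: 1.57 upright, 2.05 the open stop, leaning back. It stays where it is left. Closing it takes up slack down to the bite angle and from there squeezes the springs by 10 mm per rad. Bite angle at the start: 0.95 rad or less (at worst none); it cannot be seen, only felt.
- lever_hinge (a point): point on the lever's level hinge axis (along the clamp's y), in the lever's middle plane, 52 mm above the bench. Feel of the lever: pushed slowly at its end disc, closing takes about 1.5 N before the bite and 3.5 N more per rad beyond it (about 6.5 N at the end when set right). At rest its friction holds it, so this is felt only while it moves. Opening takes 3 to 7 N.
- lever_grip (a point): centre of the round disc at the lever's free end, 100 mm from the hinge axis; the disc's axis is parallel to the hinge axis, it is 28 mm across and 20 mm thick with flat sides that can be pinched along the clamp's y.
- beaker: bystander, not to be disturbed: clear plastic beaker, 60 mm across, 78 mm tall, standing to the left of the clamp; origin centre of its underside.
- bottle: bystander, not to be disturbed: small white bottle with a screw cap, 56 mm across, 101 mm tall, standing behind and to the right; origin centre of its underside.
- tip_box: bystander, not to be disturbed: pipette-tip box with a clear lid, 90 x 122 x 61 mm, at the front right; origin centre of its underside.
There are look-alikes about, which are no part of the job. Several things have the shape of the cool_block; the one meant has the colours described above.

How it is judged:
On the way, in this order (a step that is already met when the one before it is completed fails the run):
1. the cam lever is flipped open (past 1.4 rad) (value of joint lever above 1.4 rad), for 0.1 s.
2. the T-bar of the nut is turned (its end has moved over 20 mm) (distance of nut_bar_end from where it was at the start of the episode above 0.02 m), for 0.1 s.
At the end, for the whole second after the job is handed in: The lever is fully closed (below 0.1 rad), the jaw presses on the tube block with 50 to 68 N (the lever bites within about 14 degrees of upright), and the block lies within 12 mm of where it was (value of joint lever below 0.1 rad and contact force between jaw and cool_block between 50 and 68 N and distance of cool_block from where it was at the start of the episode below 0.012 m); the robot touches nothing.
It fails at once if the beaker is moved by over 30 mm (distance of beaker from where it was at the start of the episode above 0.03 m).
It fails at once if the bottle is moved by over 30 mm (distance of bottle from where it was at the start of the episode above 0.03 m).
It fails at once if the tip box is moved by over 30 mm (distance of tip_box from where it was at the start of the episode above 0.03 m).
It also fails if it takes over 72 s, if anything falls off the work surface, if the arm or the gripper's body presses on something with over 40 N, if the wrist force passes 120 N, or if a joint passes its speed limit or range.

### The arm

A 7-joint arm with a two-finger parallel gripper is mounted at the origin on a cart in front of the work surface, level with it; the furniture and walls round the work are solid. World frame = base frame: x ahead of the robot, y to its left, z up, the work surface at z = 0. Lengths are in m, angles in rad, forces in N, time in s.
With the tool pointing down it reaches from about 0.4 to 0.9 m from the base axis. Payload 5.5 kg.
Tool frame: the origin (TCP) lies at the very end of the fingers, on their centre line; the grasp point (between the pads) lies 19 mm behind it; z points along the fingers, y is the line along which they close (so a half turn about z gives the same grasp; the last joint's range is limited). The gripper opens to 85 mm and grips with 20 to 120 N. Pads are 22 mm wide; open, the fingers measure 114 mm over their backs; the gripper's body (76 mm by 85 mm) begins 54 mm behind the grasp point. The pads swing forward as they close: fully open they stand 13 mm farther back than shut.
Start: joints at [1.504, 0.501, -0.427, 1.55, 0.221, 1.138, -0.21], TCP at [0.211, -0.615, 0.231] pointing down, gripper open.
Joint ranges: [-2.88, 2.88], [-0.31, 2.03], [-1.54, 1.56], [0.2, 2.42], [-1.41, 4.55], [0.19, 2.02], [-2.57, 2.57]. Speed limits (rad/s): [2.57, 2.57, 3.14, 3.14, 3.14, 3.14, 3.14].

### API

Orientations are given as a unit quaternion [w, x, y, z].
In Python, from plant import bot gives the robot as it stands.
- The arm moves only by the shell command python3 -m pendant 'ROWS'. ROWS is JSON, a list of rows, each an object with "travel": the shift along the tool's x, y, z in cm, a list of three; "twist": the turn, a rotation vector about the tool's x, y, z in rad, a list of three; "grip": the finger opening in cm, from 0 to 8.54. In form: [{"travel": [tx, ty, tz], "twist": [rx, ry, rz], "grip": grip}, ...]. A call has 1 to 10 rows; each row is the pose to reach, as a shift and turn from the pose commanded when the call began, along the tool's axes at that moment; what a row does not reach only later rows make up. A row lasts 1/10 s, in which the tool goes at most 50 mm and 8.59 degrees, less where a joint would pass 70% of its speed; a pose out of reach is approached as far as the arm can. A call with a gripper value outside its range is refused whole. The fingers move at their own pace and stop on an object; the grip force is fixed at half the most. Time passes only in rows, so rows that repeat a pose let the fingers close. It gives the time, the measured TCP pose, the force, the opening and the grip force at its end, in the units of the state.
- bot.state(): the state, without advancing time (a new reading comes with each control period).
- bot.grab_frame(name): name is "scene" or "top"; returns a dict with "color" (384x512x3 uint8, blue, green, red), "z_map" (384x512 float32, m along the optical axis (not along the pixel's ray), 0 where there is no reading), "vfov" (degrees; the focal length in pixels is half the picture's height over the tangent of half this angle, whatever the lens; pixels are square), "cx", "cy" (the principal point, pixels), "xyz" and "attitude" of the camera in the world. Camera axes: x right, y down, z forward; pixel columns grow to the right and rows downward; lengths in m; the calibration is good to about 2 mm. A picture is of the moment at which its call begins.
- bot.close_job(): hands the job in; it is judged then, once.
The state is a dict: "time_s": time; "qpos": joint angles; "dq": joint speeds; "tau": joint torques, N m; "tcp_pos": TCP position; "orientation": TCP orientation; "wrist_force": force on the tool from outside, world axes, zero at the start; "moment": the same for the moment, N m; "finger_gap": finger opening in m; "grasp_force": force on a finger pad.
Only numpy, scipy, OpenCV 4.12 (cv2) and the standard library are available. Lean on these libraries where they do the work, as an engineer would, in place of code of your own. Each camera call takes 0.05 s, during which the arm holds its last target. There are 200 camera calls.

## Working session

There is one attempt and no reset: what is moved stays moved. The work goes in short steps, Python scripts to look and compute and a shell command to move; the robot and the scene stay as the last step left them, time stands still between calls to the robot, and variables do not carry over. Pictures are saved under pics/ and viewed, at most 10 in all, crops included, and the job is handed in when it is done.

```bash
mkdir -p pics; cat > h.py <<'E'
import numpy as np,cv2
from scipy.spatial.transform import Rotation as R
from plant import bot
def q(w): return R.from_quat([w[1],w[2],w[3],w[0]])
def grab(n,png=None):
    f=bot.grab_frame(n)
    if png: cv2.imwrite(png,f['color'])
    z=f['z_map'];h,w=z.shape
    F=h/2/np.tan(np.radians(f['vfov'])/2)
    u,v=np.meshgrid(np.arange(w),np.arange(h))
    P=np.stack([(u-f['cx'])/F*z,(v-f['cy'])/F*z,z],-1)
    a=np.array(f['attitude']); M=q(a) if a.size==4 else R.from_matrix(a)
    W=(P.reshape(-1,3)@M.as_matrix().T+np.array(f['xyz'])).reshape(h,w,3)
    W[z==0]=np.nan
    return f,W
E
python3 - <<'E'
from h import *
for n in ("scene","top"):
    f,W=grab(n,f"pics/{n}1.png"); np.save(n+"1.npy",W)
    print(n,f['xyz'],f['attitude'],f['vfov'])
print(bot.state())
E
```

```text
scene [-0.15356559  0.66593296  1.07950647] [ 0.15508629 -0.3831004   0.83949164 -0.35275504] 50.41996428515623
top [0.41325691 0.0379515  1.4434634 ] [ 0.03195744 -0.70044682  0.71163725 -0.04387928] 46.447736438668336
{'time_s': 0.1, 'qpos': array([ 1.5041608 ,  0.5017496 , -0.42679374,  1.55134203,  0.22081121,
        1.13831275, -0.21030355]), 'dq': array([ 0.00045755, -0.0025324 , -0.00098625, -0.00382931,  0.00131429,
       -0.00050764,  0.00077661]), 'tau': array([-1.11838739e-02, -5.70819497e+01, -5.83854854e+00, -2.81752235e+01,
        1.05709909e-02,  5.46114825e-03, -4.64472237e-05]), 'tcp_pos': array([ 0.21027445, -0.61438659,  0.2303661 ]), 'orientation': array([-8.70082106e-04,  9.86428463e-01,  1.64189268e-01, -1.23847833e-04]), 'wrist_force': array([-0.04893399,  0.32126733, -0.0546197 ]), 'moment': array([ 0.04905821,  0.01172834, -0.02433791]), 'grasp_force': 0.0, 'finger_gap': 0.08543995778136766}
```

View pics/scene1.png

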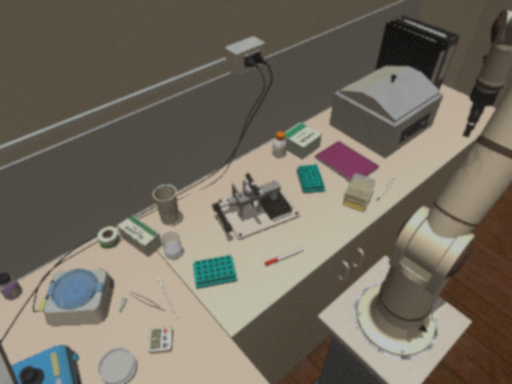

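View pics/top1.png

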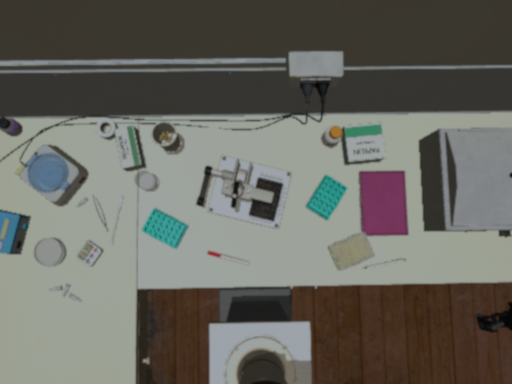

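The scene view shows the clamp in the middle (about 255,205). In the top view it is at (247,192), with the lever at (205,187), the nut bar at about (237,188) and the block at (265,205). I'll enlarge both.

```bash
python3 - <<'E'
import cv2,numpy as np
a=cv2.imread('pics/top1.png')[145:240,190:300];b=cv2.imread('pics/scene1.png')[165:245,205:305]
a=cv2.resize(a,None,fx=5,fy=5,interpolation=cv2.INTER_CUBIC);b=cv2.resize(b,None,fx=5,fy=5,interpolation=cv2.INTER_CUBIC)
cv2.imwrite('pics/ta.png',a);cv2.imwrite('pics/sb.png',b)
W=np.load('top1.npy')
np.set_printoptions(linewidth=250)
print("top z mm rows150-230 step3, cols 195-295 step3");print(np.nan_to_num(W[150:232:3,195:296:3,2]*1000).astype(int))
for u,v in [(205,187),(237,188),(265,205),(147,181),(333,135),(350,250)]: print(u,v,W[v,u].round(3))
E
```

```text
top z mm rows150-230 step3, cols 195-295 step3
[[ -2  -3  -4  -1  -3   0  -3   0   2  -3  -2  -4   5  -1  -1  -4   0   2   2   0  -5  -5  -3   1  -5   5  -7  -7  -4   0  -4  -3  -3   1]
 [  3  -5   1  -3   0   5   0   5  -1   1   2  -1  -3   3  -4  -2  -2  -2   4   0   1   0   3  -1   0   6  -1   1  -2   2  -1  -5  -5  -1]
 [  0  -1  -1   0   3  -1   1   0   1  10  12   0   4  -8   2   2   0  -2  -2  -2   0   1   3   2   4  -1  -2   0   0   3  -5   0   0  -4]
 [  3   5  -1  -6  -1   4  -2  -1   0   9  16  10   8  10   9   2   2  -2   1  -8  -1  -1  -1   1  -2   0   0  -2   1   5   2  -3   3   1]
 [  7  -1  -2  -1   1  -2   0  -2  -4  10  13   7   8   9  84   2  12  11   7   1   0   2  -2  -4   0  -2   0  -4   0   1  -1   1   0   0]
 [  0   1  -1  -7   3  -5   0  -2   8  12   9   9   8  12  85   8  11  10  12  76  14  11   8   1   2  -1   1   0 -10   0  -2   2   0   3]
 [ -1  -8   0  -7  61  63   0   3   7  15   9  14  14  16  83   8   7   8  87  13  14  14  18   9  16  11  13   0   2  -5  -4  -2  -2  -6]
 [ -2   3   1  -2  64  65  59  56  57  11  60  58  13  85  54  64  58  60  90  1
[... 2310 characters left out ...]
 6  -4   0  -2   0  -2   4   2  -7  -3  -1   0  10   5  11   5   9  10  19  20  15  13  14  -2   0   4  -4   1]
 [  0  -2  -3  -9  -4  -2  -3   0   0  -1   2  -1  -3   2   4  -1  -2   0   1   0  -3   2   6  11  12   8  15  12  10  -4   2   0   0   0]
 [ -3   4  -4  -5   0  -2   1  -5   2   0   1   0   0  -5   1   0   1   0  -4   1  -3  -1  -4  -2  -8   2  -2   6  -2  -2   0  -2  -2   0]
 [ -1  -5  -4  -4  -5  -4   0   2   0  -2  -5   0   0   0  -4  -2  -1   2  -3   2   1  -1   2   5   2   2   0  -1   5   0   2  -1  -4  -1]]
205 187 [0.575 0.164 0.05 ]
237 188 [0.555 0.061 0.187]
265 205 [ 0.516 -0.023  0.045]
147 181 [nan nan nan]
333 135 [ 0.725 -0.234  0.098]
350 250 [ 0.372 -0.282  0.057]
```

View pics/ta.png

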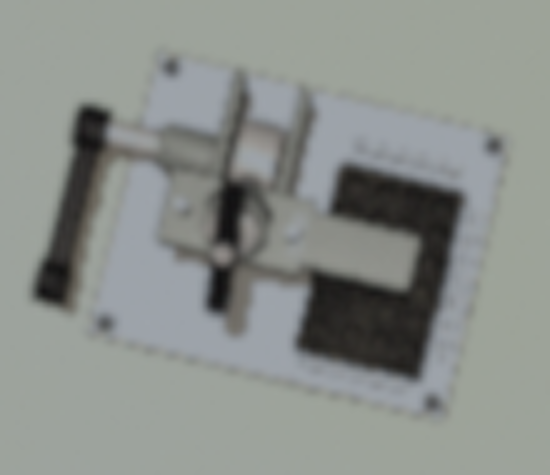

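View pics/sb.png

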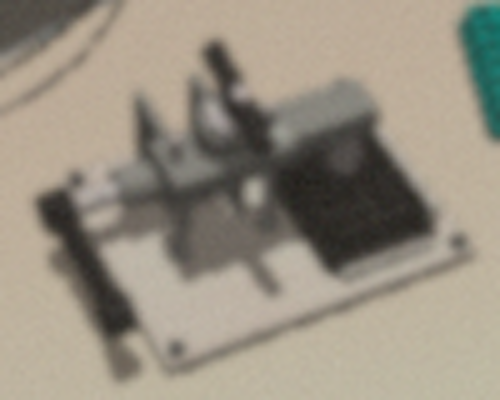

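The top crop shows the plate yawed about -14°. The lever is closed: its hinge end is at px (208,171) and its disc at px (200,202). The T-bar runs roughly along the clamp's x, from (236,182) to (233,206), with the +x end higher. The scene crop agrees with this.

```bash
python3 - <<'E'
from h import *
W=np.load('top1.npy');c=cv2.imread('pics/top1.png')
s=np.zeros(W.shape[:2],bool);s[145:240,190:300]=1
# plate
m=s&(W[...,2]>.006)&(W[...,2]<.06)&(W[...,1]<.15)
p=W[m][:,:2]
k=[p.astype(np.float32)*1000]
m2=cv2.morphologyEx(m.astype(np.uint8),cv2.MORPH_OPEN,np.ones((3,3)))
n,l,st,_=cv2.connectedComponentsWithStats(m2);i=1+st[1:,4].argmax()
r=cv2.minAreaRect((W[l==i][:,:2]*1000).astype(np.float32));print('plate',r)
# nut
d=c.max(2)<75
b=s&(W[...,2]>.15)&(W[...,2]<.22);P=W[b];med=np.median(P,0);P=P[np.linalg.norm(P-med,axis=1)<.06]
u,sv,vt=np.linalg.svd(P-P.mean(0));print('nut',P.mean(0),vt[0],len(P)); t=(P-P.mean(0))@vt[0];print(np.percentile(t,[1,99]),(P.mean(0)+vt[0]*t.min()),(P.mean(0)+vt[0]*t.max()))
# lever
g=s&d&(W[...,1]>.13)&(W[...,2]>.03)
P=W[g];u,sv,vt=np.linalg.svd((P-P.mean(0))[:,:2]);t=(P-P.mean(0))[:,:2]@vt[0];print('lev',P.mean(0),vt[0],np.percentile(t,[1,99]),len(P))
for lo,hi in((t.min(),t.min()+.028),(t.max()-.028,t.max())): print(P[(t>=lo)&(t<=hi)].mean(0),np.percentile(P[(t>=lo)&(t<=hi)][:,2],90))
f,W2=grab('scene')
b=(W2[...,2]>.15)&(W2[...,2]<.23)&(np.abs(W2[...,0]-.53)<.09)&(np.abs(W2[...,1]-.06)<.05);P=W2[b]
u,sv,vt=np.linalg.svd(P-P.mean(0));t=(P-P.mean(0))@vt[0];print('nut2',P.mean(0),vt[0],P.mean(0)+vt[0]*t.min(),P.mean(0)+vt[0]*t.max(),len(P))
b=(W2[...,2]>.03)&(W2[...,2]<.09)&(W2[...,1]>.13)&(W2[...,1]<.22)&(W2[...,0]>.45)&(W2[...,0]<.66)&(f['color'].max(2)<75);P=W2[b]
u,sv,vt=np.linalg.svd((P-P.mean(0))[:,:2]);t=(P-P.mean(0))[:,:2]@vt[0];print('lev2',P.mean(0),vt[0],t.min(),t.max(),len(P))
E
```

```text
plate ((561.4472045898438, 22.853240966796875), (235.3894500732422, 189.05381774902344), 75.21269989013672)
nut [0.53889421 0.0663252  0.1754465 ] [-0.90744706  0.16329881 -0.38713477] 160
[-0.03720763  0.04072728] [0.57366824 0.06006747 0.19028179] [0.50150352 0.07305381 0.1594949 ]
lev [0.57762439 0.16539485 0.05969868] [-0.97030207  0.24189645] [-0.06011494  0.05960203] 193
[0.62327818 0.15406752 0.06264002] 0.06775285917986214
[0.53106507 0.17705239 0.06206216] 0.06622364024025992
nut2 [0.53576327 0.07138135 0.17319639] [-0.88900103  0.13593855 -0.4372618 ] [0.57072    0.06603607 0.19039012] [0.50072365 0.07673932 0.15596189] 148
lev2 [0.57208961 0.17076685 0.0574573 ] [-0.96257764  0.27100607] -0.06191161094576593 0.057781316133141206 140
```

```bash
cat >> h.py <<'E'
yaw=np.radians(-14.4); ex=np.array([np.cos(yaw),np.sin(yaw),0]); ey=np.array([-np.sin(yaw),np.cos(yaw),0]); ez=np.array([0,0,1.])
H=np.array([.629,.1535,.052]); N=np.array([.5405,.068,.166])
def ori(tilt=0.,rot=0.):   # tilt about clamp y (tool leaning: top toward -x), rot about tool z
    a=-np.sin(tilt)*ex+np.cos(tilt)*ez
    x=np.cos(tilt)*ex+np.sin(tilt)*ez; z=-a
    return R.from_matrix(np.stack([x,np.cross(z,x),z],1))*R.from_rotvec([0,0,rot])
def go(p,o):
    s=bot.state();c=q(s['orientation'])
    print('travel',(c.inv().apply(np.array(p)-s['tcp_pos'])*100).round(2),'twist',(c.inv()*o).as_rotvec().round(3))
def st():
    s=bot.state();print('t',s['time_s'],'p',s['tcp_pos'].round(4),'F',s['wrist_force'].round(2),'M',s['moment'].round(3),'gap',round(s['finger_gap'],4),'gf',round(s['grasp_force'],1),'q',s['qpos'].round(2)); return s
def disc(th,r=.1): return H+r*(-np.cos(th)*ex+np.sin(th)*ez)
E
python3 -c "
from h import *
go([.532,.178,.30],ori())"
```

```text
travel [ 56.1  -64.57  -6.85] twist [-0.001  0.     0.581]
```

```bash
python3 -m pendant '[{"travel":[0,0,-6.85],"twist":[0,0,0.14],"grip":4.5},{"travel":[5,-6,-6.85],"twist":[0,0,0.28],"grip":4.5},{"travel":[28,-32,-6.85],"twist":[0,0,0.58],"grip":4.5},{"travel":[28,-32,-6.85],"twist":[0,0,0.58],"grip":4.5},{"travel":[28,-32,-6.85],"twist":[0,0,0.58],"grip":4.5},{"travel":[28,-32,-6.85],"twist":[0,0,0.58],"grip":4.5},{"travel":[56.1,-64.6,-6.85],"twist":[0,0,0.58],"grip":4.5},{"travel":[56.1,-64.6,-6.85],"twist":[0,0,0.58],"grip":4.5},{"travel":[56.1,-64.6,-6.85],"twist":[0,0,0.58],"grip":4.5},{"travel":[56.1,-64.6,-6.85],"twist":[0,0,0.58],"grip":4.5}]'; python3 -c "
from h import *
st();go([.532,.178,.30],ori());go([.532,.178,.036],ori())"
```

```text
time_s: 1.15
tcp_pos: [0.3795, -0.1973, 0.2977]
orientation: [0.0, 0.992, -0.125, 0.0]
wrist_force: [1.0, -1.3, -0.0]
finger_gap: 0.0447
grasp_force: 0.0
t 1.15 p [ 0.3795 -0.1973  0.2977] F [ 1.   -1.26 -0.04] M [ 0.012 -0.072 -0.002] gap 0.0447 gf 0.0 q [ 1.05  0.02 -0.64  1.98  0.01  1.14 -1.41]
travel [  5.47 -40.14  -0.26] twist [ 0.001 -0.     0.001]
travel [  5.47 -40.16  26.14] twist [ 0.001 -0.     0.001]
```

```bash
python3 -m pendant '[{"travel":[5.5,-40.1,-0.3],"twist":[0,0,0],"grip":4.5},{"travel":[5.5,-40.1,-0.3],"twist":[0,0,0],"grip":4.5},{"travel":[5.5,-40.1,-0.3],"twist":[0,0,0],"grip":4.5},{"travel":[5.5,-40.1,-0.3],"twist":[0,0,0],"grip":4.5},{"travel":[5.5,-40.1,-0.3],"twist":[0,0,0],"grip":4.5},{"travel":[5.5,-40.1,-0.3],"twist":[0,0,0],"grip":4.5},{"travel":[5.5,-40.1,-0.3],"twist":[0,0,0],"grip":4.5},{"travel":[5.5,-40.1,-0.3],"twist":[0,0,0],"grip":4.5},{"travel":[5.5,-40.1,-0.3],"twist":[0,0,0],"grip":4.5},{"travel":[5.5,-40.1,-0.3],"twist":[0,0,0],"grip":4.5}]' >/dev/null; python3 -c "
from h import *
st();go([.532,.178,.15],ori());go([.532,.178,.036],ori())"
```

```text
t 2.15 p [0.5313 0.1778 0.3   ] F [-0.39 -0.54  0.18] M [-0.028  0.009 -0.013] gap 0.0446 gf 0.0 q [ 0.35  0.38 -0.92  1.69  0.31  1.24 -2.46]
travel [ 0.09 -0.02 15.  ] twist [-0.001  0.002  0.006]
travel [ 1.10e-01 -2.00e-02  2.64e+01] twist [-0.001  0.002  0.006]
```

```bash
for i in 1 2; do python3 -m pendant '[{"travel":[0,0,0],"twist":[0,0,-1.5],"grip":4.5},{"travel":[0,0,0],"twist":[0,0,-1.5],"grip":4.5},{"travel":[0,0,0],"twist":[0,0,-1.5],"grip":4.5},{"travel":[0,0,0],"twist":[0,0,-1.5],"grip":4.5},{"travel":[0,0,0],"twist":[0,0,-1.5],"grip":4.5},{"travel":[0,0,0],"twist":[0,0,-1.5],"grip":4.5},{"travel":[0,0,0],"twist":[0,0,-1.5],"grip":4.5},{"travel":[0,0,0],"twist":[0,0,-1.5],"grip":4.5},{"travel":[0,0,0],"twist":[0,0,-1.5],"grip":4.5},{"travel":[0,0,0],"twist":[0,0,-1.5],"grip":4.5}]' | head -1;  python3 -c "
from h import *
st();go([.532,.178,.15],ori(0,np.pi));go([.532,.178,.036],ori(0,np.pi))"; done
```

```text
time_s: 3.15
t 3.15 p [0.5319 0.1724 0.3003] F [-1.31  0.19 -0.15] M [ 0.001 -0.065  0.017] gap 0.0448 gf 0.0 q [ 0.55  0.53 -1.26  1.68  0.52  1.32 -1.12]
travel [ 0.58 -0.18 15.03] twist [-0.002  0.003 -1.638]
travel [ 0.61 -0.2  26.43] twist [-0.002  0.003 -1.638]
time_s: 4.15
t 4.15 p [0.532  0.1725 0.3   ] F [-0.16  0.33 -0.15] M [ 0.014  0.009 -0.006] gap 0.045 gf 0.0 q [ 0.62  0.71 -1.5   1.68  0.72  1.44  0.21]
travel [ 0.22  0.56 15.  ] twist [-0.003  0.001 -0.137]
travel [ 0.23  0.59 26.4 ] twist [-0.003  0.001 -0.137]
```

```bash
python3 -m pendant '[{"travel":[0.2,0.55,5],"twist":[0,0,-0.137],"grip":4.5},{"travel":[0.2,0.55,10],"twist":[0,0,-0.137],"grip":4.5},{"travel":[0.2,0.55,14],"twist":[0,0,-0.137],"grip":4.5},{"travel":[0.2,0.55,17],"twist":[0,0,-0.137],"grip":4.5},{"travel":[0.2,0.55,17],"twist":[0,0,-0.137],"grip":4.5}]' | head -1;  python3 -c "
from h import *
st();go([.532,.178,.036],ori(0,np.pi))
f,W=grab('scene','pics/s2.png');grab('top','pics/t2.png')
a=cv2.imread('pics/s2.png')[110:260,150:310];b=cv2.imread('pics/t2.png')[110:260,150:310]
cv2.imwrite('pics/c2.png',cv2.resize(np.hstack([a,b]),None,fx=2.5,fy=2.5))"
```

```text
time_s: 4.65
t 4.65 p [0.5299 0.1767 0.1263] F [-0.54  0.13  0.51] M [-0.002 -0.008 -0.053] gap 0.0452 gf 0.0 q [ 0.52  0.89 -1.32  1.85  0.94  1.21  0.2 ]
travel [-0.22  0.24  9.03] twist [-0.007 -0.005 -0.006]
```

View pics/c2.png

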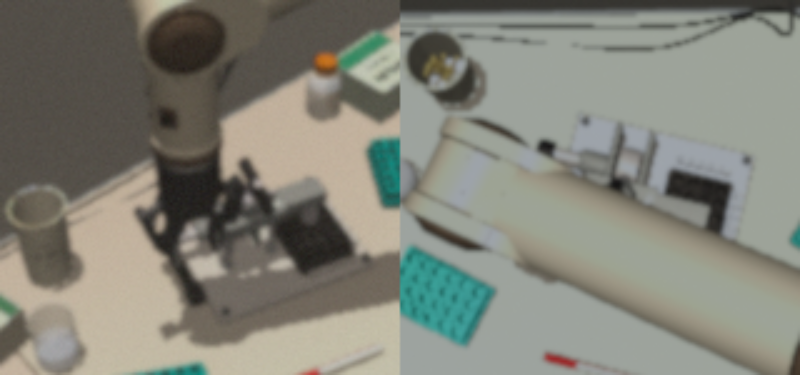

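The gripper is above the lever disc, at about (185,215) in the left half, and clear of the bystanders. Next I descend and pinch.

```bash
python3 -m pendant '[{"travel":[-0.2,0.2,4],"twist":[0,0,0],"grip":4.5},{"travel":[-0.2,0.2,7],"twist":[0,0,0],"grip":4.5},{"travel":[-0.2,0.2,8.8],"twist":[0,0,0],"grip":4.5},{"travel":[-0.2,0.2,8.8],"twist":[0,0,0],"grip":4.5},{"travel":[-0.2,0.2,8.8],"twist":[0,0,0],"grip":1.0},{"travel":[-0.2,0.2,8.8],"twist":[0,0,0],"grip":1.0},{"travel":[-0.2,0.2,8.8],"twist":[0,0,0],"grip":1.0},{"travel":[-0.2,0.2,8.8],"twist":[0,0,0],"grip":1.0},{"travel":[-0.2,0.2,8.8],"twist":[0,0,0],"grip":1.0}]' | head -1;  python3 -c "
from h import *
st();go([.532,.178,.036],ori(0,np.pi))"
```

```text
time_s: 5.65
t 5.65 p [0.5345 0.1787 0.0446] F [ -6.18 -12.3   11.49] M [-2.515  1.288  0.042] gap 0.0187 gf 58.6 q [ 0.46  0.99 -1.2   1.88  1.06  1.11  0.13]
travel [ 0.23 -0.12  0.86] twist [-0.008  0.002 -0.005]
```

```bash
python3 -m pendant '[{"travel":[-0.05,0,-1.0],"twist":[0,0,0],"grip":1.0},{"travel":[-0.2,0,-1.99],"twist":[0,0,0],"grip":1.0},{"travel":[-0.45,0,-2.96],"twist":[0,0,0],"grip":1.0},{"travel":[-0.79,0,-3.89],"twist":[0,0,0],"grip":1.0},{"travel":[-1.22,0,-4.79],"twist":[0,0,0],"grip":1.0},{"travel":[-1.75,0,-5.65],"twist":[0,0,0],"grip":1.0},{"travel":[-2.35,0,-6.44],"twist":[0,0,0],"grip":1.0},{"travel":[-3.03,0,-7.17],"twist":[0,0,0],"grip":1.0},{"travel":[-3.78,0,-7.83],"twist":[0,0,0],"grip":1.0},{"travel":[-4.6,0,-8.41],"twist":[0,0,0],"grip":1.0}]' | head -1;  python3 -c "
from h import *
st()"; python3 -m pendant '[{"travel":[-0.87,0,-0.5],"twist":[0,0,0],"grip":1.0},{"travel":[-1.78,0,-0.91],"twist":[0,0,0],"grip":1.0},{"travel":[-2.72,0,-1.22],"twist":[0,0,0],"grip":1.0},{"travel":[-3.7,0,-1.44],"twist":[0,0,0],"grip":1.0},{"travel":[-4.69,0,-1.56],"twist":[0,0,0],"grip":1.0},{"travel":[-5.69,0,-1.59],"twist":[0,0,0],"grip":1.0},{"travel":[-6.68,0,-1.51],"twist":[0,0,0],"grip":1.0},{"travel":[-7.67,0,-1.33],"twist":[0,0,0],"grip":1.0},{"travel":[-8.4,0,-1.1],"twist":[0,0,0],"grip":1.0},{"travel":[-8.4,0,-1.1],"twist":[0,0,0],"grip":1.0}]' | head -1;  python3 -c "
from h import *
s=st(); d=s['tcp_pos']; print(d@ex-H@ex,d[2]-H[2])"
```

```text
time_s: 6.65
t 6.65 p [0.5772 0.1673 0.1246] F [ -0.65  -4.98 -20.68] M [-0.811  0.646 -0.003] gap 0.0184 gf 59.1 q [ 0.5   0.94 -1.28  1.74  0.95  1.25  0.27]
time_s: 7.65
t 7.65 p [0.6592 0.1462 0.1382] F [ -6.51 -10.49  -0.83] M [-2.085  1.462  0.107] gap 0.0145 gf 58.5 q [ 0.46  1.   -1.25  1.54  0.96  1.33  0.41]
0.03111079718588372 0.08618499561373355
```

```bash
python3 -c "
from h import *
f,W=grab('scene','pics/s3.png')
a=cv2.imread('pics/s3.png')[140:260,170:310]
cv2.imwrite('pics/c3.png',cv2.resize(a,None,fx=5,fy=5,interpolation=cv2.INTER_CUBIC))"
```

```text
(no output)
```

View pics/c3.png

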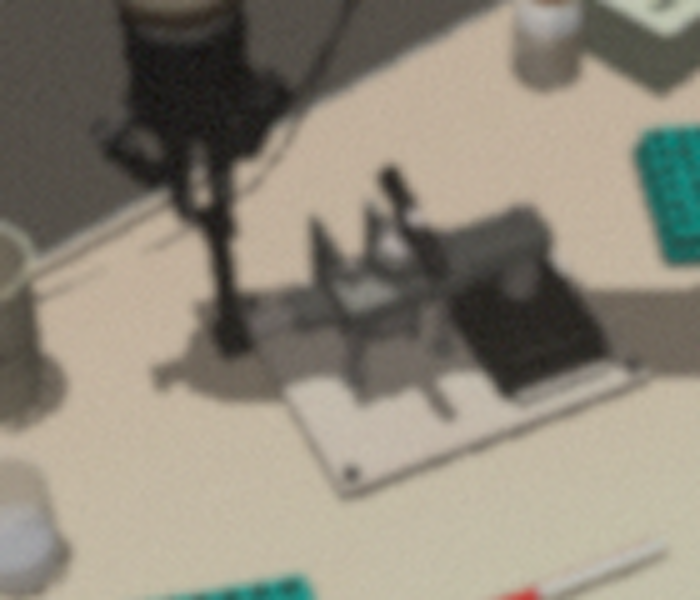

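The lever stands up between the fingers, with its hinge at about (232,330) and its top at (215,200), so it is open at about 1.85 rad. I release it and go up.

```bash
python3 -m pendant '[{"travel":[0,0,0],"twist":[0,0,0],"grip":4.0},{"travel":[0,0,0],"twist":[0,0,0],"grip":4.0},{"travel":[0,0,0],"twist":[0,0,0],"grip":4.0},{"travel":[0,0,-5],"twist":[0,0,0],"grip":4.0},{"travel":[0,0,-10],"twist":[0,0,0],"grip":4.0},{"travel":[0,0,-12],"twist":[0,0,0],"grip":4.0},{"travel":[0,0,-12],"twist":[0,0,0],"grip":4.0}]' | head -1;  python3 -c "
from h import *
st(); t=np.radians(28);a=-np.sin(t)*ex+np.cos(t)*ez
go(N+a*.10,ori(t,np.pi-.08))
f,W=grab('scene')
b=(W[...,2]>.08)&(W[...,2]<.2)&(W[...,1]>.12)&(W[...,1]<.2)&(W[...,0]>.55)&(W[...,0]<.72);P=W[b]
r=P-H; print(len(P)); 
for lo in(.03,.05,.07,.09): 
  k=(r[:,2]>lo)&(r[:,2]<lo+.02); print(lo,k.sum(),np.median(r[k]@ex),np.median(r[k]@ey))"
```

```text
time_s: 8.4
t 8.4 p [0.6618 0.1526 0.2632] F [0.47 0.2  0.36] M [-0.002 -0.028 -0.034] gap 0.0399 gf 0.0 q [ 0.48  0.88 -1.35  1.43  0.86  1.49  0.48]
travel [ 14.32 -11.25   0.74] twist [ 0.024 -0.482 -0.082]
127
0.03 23 -0.003458167259257639 0.0016635539728811193
0.05 23 -0.0016543622521633604 0.0013204406814811658
0.07 18 -0.0006131545903103411 0.0017268165926298232
0.09 45 -0.003109157728416619 0.0012424458667088397
```

```bash
python3 -m pendant '[{"travel":[5,-3,-3],"twist":[0,-0.1,0],"grip":4.5},{"travel":[9,-7,-3],"twist":[0.01,-0.2,-0.03],"grip":4.5},{"travel":[14.3,-11.2,-2],"twist":[0.02,-0.35,-0.06],"grip":4.5},{"travel":[14.3,-11.2,0.7],"twist":[0.024,-0.482,-0.08],"grip":4.5},{"travel":[14.3,-11.2,0.7],"twist":[0.024,-0.482,-0.08],"grip":4.5},{"travel":[14.3,-11.2,0.7],"twist":[0.024,-0.482,-0.08],"grip":4.5},{"travel":[14.3,-11.2,0.7],"twist":[0.024,-0.482,-0.08],"grip":4.5}]' | head -1;  python3 -c "
from h import *
st(); t=np.radians(28);a=-np.sin(t)*ex+np.cos(t)*ez
go(N+a*.10,ori(t,np.pi-.08));go(N-a*.015,ori(t,np.pi-.08))"
```

```text
time_s: 9.15
t 9.15 p [0.4891 0.073  0.2487] F [-0.45  0.08  0.21] M [ 0.087  0.508 -0.039] gap 0.0454 gf 0.0 q [ 1.06 -0.1  -1.4   2.24  0.37  0.55  0.76]
travel [-0.69  0.73 -0.32] twist [-0.023 -0.002  0.005]
travel [-0.71  0.99 11.17] twist [-0.023 -0.002  0.005]
```

```bash
python3 -m pendant '[{"travel":[-0.7,0.8,2],"twist":[-0.02,0,0],"grip":4.5},{"travel":[-0.7,0.9,5],"twist":[-0.02,0,0],"grip":4.5},{"travel":[-0.7,0.9,7],"twist":[-0.02,0,0],"grip":4.5},{"travel":[-0.7,0.9,7],"twist":[-0.02,0,0],"grip":4.5}]' | head -1;  python3 -c "
from h import *
st(); t=np.radians(28);a=-np.sin(t)*ex+np.cos(t)*ez
go(N-a*.015,ori(t,np.pi-.08))
f,W=grab('scene','pics/s4.png')
a=cv2.imread('pics/s4.png')[140:240,190:310]
cv2.imwrite('pics/c4.png',cv2.resize(a,None,fx=5,fy=5,interpolation=cv2.INTER_CUBIC))"
```

```text
time_s: 9.55
t 9.55 p [0.5318 0.0786 0.1843] F [-1.29  0.49 -0.08] M [ 0.121  0.588 -0.04 ] gap 0.045 gf 0.0 q [ 0.66  0.31 -1.14  2.23  1.04  0.64  0.18]
travel [-0.12 -0.89  3.62] twist [ 0.019 -0.019  0.   ]
```

View pics/c4.png

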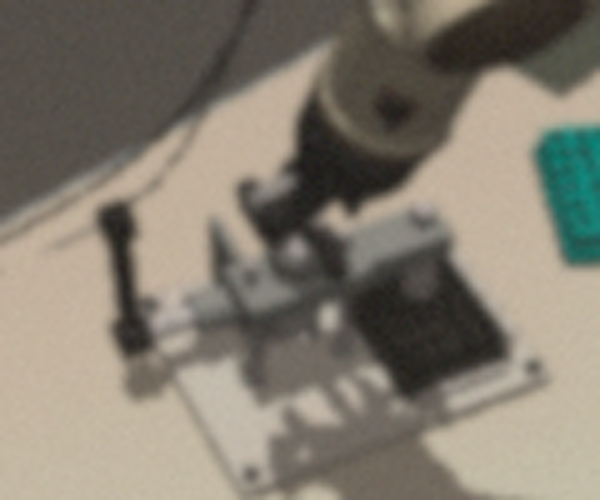

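The lever stands open at (120,270), with its disc at (115,215). The fingers are just above the T-bar. I descend, grip, and begin the turn.

```bash
python3 -m pendant '[{"travel":[-0.1,-0.85,0.5],"twist":[0.02,-0.02,0],"grip":4.5},{"travel":[-0.1,-0.85,2],"twist":[0.02,-0.02,0],"grip":4.5},{"travel":[-0.1,-0.85,3.6],"twist":[0.02,-0.02,0],"grip":4.5},{"travel":[-0.1,-0.85,3.6],"twist":[0.02,-0.02,0],"grip":4.5}]' | head -1;  python3 -c "
from h import *
st(); t=np.radians(28);a=-np.sin(t)*ex+np.cos(t)*ez
go(N-a*.015,ori(t,np.pi-.08))"
```

```text
time_s: 10.0
t 10.0 p [0.5486 0.0647 0.1598] F [-0.71  0.41 -0.53] M [ 0.159  0.488 -0.046] gap 0.0447 gf 0.0 q [ 0.57  0.37 -1.04  2.24  1.23  0.64  0.02]
travel [0.47 0.16 0.54] twist [-0.005  0.011 -0.002]
```

```bash
python3 -m pendant '[{"travel":[0.4,0.1,0.5],"twist":[0,0.01,0],"grip":4.5},{"travel":[0.4,0.1,0.5],"twist":[0,0.01,0],"grip":0.5},{"travel":[0.4,0.1,0.5],"twist":[0,0.01,0],"grip":0.5},{"travel":[0.4,0.1,0.5],"twist":[0,0.01,0],"grip":0.5},{"travel":[0.4,0.1,0.5],"twist":[0,0.01,0],"grip":0.5},{"travel":[0.4,0.1,0.5],"twist":[0,0.01,0],"grip":0.5}]' | head -1;  python3 -c "
from h import *
s=st(); t=np.radians(28);a=-np.sin(t)*ex+np.cos(t)*ez
go(N-a*.015,ori(t,np.pi-.08)); print(q(s['orientation']).as_matrix().round(3))"
```

```text
time_s: 10.6
t 10.6 p [0.548  0.0666 0.1547] F [-1.41  1.89  3.79] M [0.392 0.421 0.079] gap 0.0129 gf 62.6 q [ 0.56  0.38 -1.03  2.24  1.24  0.65  0.01]
travel [ 0.14 -0.04  0.14] twist [-0.004  0.005 -0.   ]
[[-0.87   0.182  0.458]
 [ 0.141  0.983 -0.122]
 [-0.472 -0.041 -0.881]]
```

```bash
python3 -m pendant '[{"travel":[0,0,0],"twist":[0,0,0.12],"grip":0.5},{"travel":[0,0,0],"twist":[0,0,0.24],"grip":0.5},{"travel":[0,0,0],"twist":[0,0,0.36],"grip":0.5},{"travel":[0,0,0],"twist":[0,0,0.48],"grip":0.5},{"travel":[0,0,0],"twist":[0,0,0.6],"grip":0.5},{"travel":[0,0,0],"twist":[0,0,0.72],"grip":0.5},{"travel":[0,0,0],"twist":[0,0,0.84],"grip":0.5},{"travel":[0,0,0],"twist":[0,0,0.96],"grip":0.5},{"travel":[0,0,0],"twist":[0,0,1.1],"grip":0.5},{"travel":[0,0,0],"twist":[0,0,1.1],"grip":0.5}]' | head -1;  python3 -c "
from h import *
s=st(); t=np.radians(28);a=-np.sin(t)*ex+np.cos(t)*ez
go(N-a*.015,ori(t,np.pi-.08+1.1)); print(q(s['orientation']).as_matrix().round(3))"
```

```text
time_s: 11.6
t 11.6 p [0.548  0.0661 0.1546] F [-2.24  2.49  3.48] M [0.269 0.618 0.086] gap 0.0128 gf 62.7 q [ 0.46  0.33 -0.9   2.24  1.18  0.59 -1.06]
travel [ 0.07 -0.13  0.13] twist [ 0.002  0.007 -0.001]
[[-0.232  0.858  0.458]
 [ 0.94   0.319 -0.122]
 [-0.251  0.402 -0.881]]
```

```bash
python3 -m pendant '[{"travel":[0,0,0],"twist":[0,0,0],"grip":4.5},{"travel":[0,0,0],"twist":[0,0,0],"grip":4.5},{"travel":[0,0,-5],"twist":[0,0,0],"grip":4.5},{"travel":[0,0,-10],"twist":[0,0,0],"grip":4.5},{"travel":[0,0,-10],"twist":[0,0,0],"grip":0}]' | head -1;  python3 -c "
from h import *
s=st();go(H+.07*ex+.21*ez,ori(0,np.pi))"
```

```text
time_s: 12.1
t 12.1 p [0.5015 0.0789 0.2429] F [-0.03 -0.73  0.63] M [ 0.126  0.448 -0.042] gap 0.0318 gf 0.0 q [ 0.72  0.01 -1.12  2.24  0.59  0.58 -0.55]
travel [ 0.31 19.36  6.54] twist [ 0.247  0.45  -0.998]
```

```bash
python3 -m pendant '[{"travel":[0.1,5,-2],"twist":[0.04,0.07,-0.14],"grip":0},{"travel":[0.3,10,-1],"twist":[0.08,0.14,-0.3],"grip":0},{"travel":[0.3,19.3,6.5],"twist":[0.25,0.45,-1.0],"grip":0},{"travel":[0.3,19.3,6.5],"twist":[0.25,0.45,-1.0],"grip":0},{"travel":[0.3,19.3,6.5],"twist":[0.25,0.45,-1.0],"grip":0},{"travel":[0.3,19.3,6.5],"twist":[0.25,0.45,-1.0],"grip":0},{"travel":[0.3,19.3,6.5],"twist":[0.25,0.45,-1.0],"grip":0},{"travel":[0.3,19.3,6.5],"twist":[0.25,0.45,-1.0],"grip":0},{"travel":[0.3,19.3,6.5],"twist":[0.25,0.45,-1.0],"grip":0},{"travel":[0.3,19.3,6.5],"twist":[0.25,0.45,-1.0],"grip":0}]' | head -1;  python3 -c "
from h import *
s=st();go(H+.07*ex+.09*ez,ori(0,np.pi))
f,W=grab('scene')
b=(W[...,2]>.07)&(W[...,2]<.175)&(W[...,1]>.13)&(W[...,1]<.18)&(W[...,0]>.58)&(W[...,0]<.675);P=W[b]
r=P-H
for lo in(.03,.05,.07,.09): 
  k=(r[:,2]>lo)&(r[:,2]<lo+.02); print(lo,k.sum(),np.median(r[k]@ex),np.median(r[k]@ey),np.percentile(r[k],[95],axis=0))"
```

```text
time_s: 13.1
t 13.1 p [0.6965 0.1347 0.2604] F [ 0.41  0.47 -0.43] M [ 0.049 -0.015 -0.006] gap -0.0002 gf 0.0 q [ 0.39  0.81 -1.12  1.33  0.72  1.43  0.63]
travel [-1.000e-02  1.700e-01  1.184e+01] twist [-0.002 -0.001 -0.003]
0.03 23 -0.0027961351920010383 0.0019351851947616199 [[0.00414299 0.00699064 0.04895929]]
0.05 20 -0.001940937609040275 0.0008020947852715516 [[0.00401067 0.00580532 0.06867782]]
0.07 21 -0.0007891176326751228 0.002243537581617729 [[0.00793346 0.00741985 0.08898267]]
0.09 44 -0.0032648804690236953 0.0009422904660572356 [[0.01355318 0.0101318  0.10980143]]
```

```bash
cat > feel.py <<'E'
from h import *
s=bot.state();d=s['tcp_pos']-H;x=d@ex*100;z=d[2]*100
from scipy.optimize import minimize_scalar
g=lambda th:(np.array([-10*np.cos(th)+1.4*np.sin(th)+1.1,10*np.sin(th)+1.4*np.cos(th)]))
# corner distance to disc centre = 1.4 -> theta on arc
ths=np.linspace(-.1,2,2000); c=np.stack([-10*np.cos(ths),10*np.sin(ths)],1)
# nearest point of finger (x in [x-1.1,x+1.1], z>=z) to disc centre
px=np.clip(c[:,0],x-1.1,x+1.1);pz=np.maximum(c[:,1],z)
dist=np.hypot(px-c[:,0],pz-c[:,1]); ok=dist>=1.4
back=ths<1.7
i=np.where(~ok)[0]; th=ths[max(i[0]-1,0)] if len(i) else np.nan; k=max(i[0]-1,0) if len(i) else 0
C=px[k]*ex/100+pz[k]/100*ez
tau=np.cross(C,s['wrist_force'])@ey
print('x %.2f z %.2f th %.2f  Fdisc %.2f'%(x,z,th,tau/.1),'F',s['wrist_force'].round(1),'t',s['time_s'])
E
python3 -m pendant '[{"travel":[0,0.1,4],"twist":[0,0,0],"grip":0},{"travel":[0,0.1,8],"twist":[0,0,0],"grip":0},{"travel":[0,0.1,11.2],"twist":[0,0,0],"grip":0},{"travel":[0,0.1,11.2],"twist":[0,0,0],"grip":0},{"travel":[2,0.1,11.2],"twist":[0,0,0],"grip":0},{"travel":[3.5,0.1,11.2],"twist":[0,0,0],"grip":0},{"travel":[4.2,0.1,11.2],"twist":[0,0,0],"grip":0},{"travel":[4.2,0.1,11.2],"twist":[0,0,0],"grip":0}]' | head -1; python3 feel.py
python3 -c "
from h import *
go(H+.028*ex+.096*ez,ori(0,np.pi))"
```

```text
time_s: 13.95
x 2.81 z 9.97 th 1.60  Fdisc 0.00 F [ 0.2  1.  -0.5] t 13.95
travel [0.01 0.02 0.37] twist [-0.002  0.002 -0.   ]
```

```bash
python3 -m pendant '[{"travel":[0.5,0,0.2],"twist":[0,0,0],"grip":0},{"travel":[1.0,0,0.2],"twist":[0,0,0],"grip":0},{"travel":[1.5,0,0.2],"twist":[0,0,0],"grip":0},{"travel":[2.0,0,0.2],"twist":[0,0,0],"grip":0}]' >/dev/null; python3 feel.py
python3 -m pendant '[{"travel":[0.5,0,0.0],"twist":[0,0,0],"grip":0},{"travel":[1.0,0,0],"twist":[0,0,0],"grip":0},{"travel":[1.5,0,0.05],"twist":[0,0,0],"grip":0},{"travel":[2.0,0,0.1],"twist":[0,0,0],"grip":0}]' >/dev/null; python3 feel.py
python3 -m pendant '[{"travel":[0.48,0,0.1],"twist":[0,0,0],"grip":0},{"travel":[0.95,0,0.22],"twist":[0,0,0],"grip":0},{"travel":[1.43,0,0.37],"twist":[0,0,0],"grip":0},{"travel":[1.9,0,0.53],"twist":[0,0,0],"grip":0}]' >/dev/null; python3 feel.py
python3 -m pendant '[{"travel":[0.46,0,0.22],"twist":[0,0,0],"grip":0},{"travel":[0.9,0,0.46],"twist":[0,0,0],"grip":0},{"travel":[1.33,0,0.73],"twist":[0,0,0],"grip":0},{"travel":[1.75,0,1.02],"twist":[0,0,0],"grip":0}]' >/dev/null; python3 feel.py
```

```text
x 0.79 z 9.54 th 1.40  Fdisc 0.96 F [ 0.9 -0.5  0.2] t 14.35
x -1.23 z 9.44 th 1.19  Fdisc 0.37 F [0.5 0.8 0.3] t 14.75
x -3.12 z 8.90 th 0.99  Fdisc 1.04 F [ 0.7 -0.5  0.7] t 15.15
x -4.87 z 7.89 th 0.78  Fdisc 0.93 F [ 0.5 -0.2  0.9] t 15.55
```

```bash
python3 -m pendant '[{"travel":[0.38,0,0.31],"twist":[0,0,0],"grip":0},{"travel":[0.76,0,0.64],"twist":[0,0,0],"grip":0}]' >/dev/null; python3 feel.py
python3 -m pendant '[{"travel":[0.37,0,0.34],"twist":[0,0,0],"grip":0},{"travel":[0.73,0,0.7],"twist":[0,0,0],"grip":0}]' >/dev/null; python3 feel.py
python3 -m pendant '[{"travel":[0.31,0,0.4],"twist":[0,0,0],"grip":0},{"travel":[0.62,0,0.8],"twist":[0,0,0],"grip":0}]' >/dev/null; python3 feel.py
python3 -m pendant '[{"travel":[0.29,0,0.41],"twist":[0,0,0],"grip":0},{"travel":[0.58,0,0.83],"twist":[0,0,0],"grip":0}]' >/dev/null; python3 feel.py
python3 -m pendant '[{"travel":[0.22,0,0.45],"twist":[0,0,0],"grip":0},{"travel":[0.44,0,0.9],"twist":[0,0,0],"grip":0}]' >/dev/null; python3 feel.py
python3 -m pendant '[{"travel":[0.21,0,0.46],"twist":[0,0,0],"grip":0},{"travel":[0.42,0,0.92],"twist":[0,0,0],"grip":0}]' >/dev/null; python3 feel.py
python3 -m pendant '[{"travel":[0.14,0,0.48],"twist":[0,0,0],"grip":0},{"travel":[0.25,0,0.97],"twist":[0,0,0],"grip":0}]' >/dev/null; python3 feel.py
```

```text
x -5.61 z 7.25 th 0.68  Fdisc 1.26 F [0.7 0.4 1.3] t 15.75
x -6.34 z 6.54 th 0.58  Fdisc 1.43 F [ 0.1 -0.2  1.8] t 15.95
x -6.96 z 5.74 th 0.48  Fdisc 2.95 F [1.3 0.2 2.8] t 16.15
x -7.52 z 4.91 th 0.38  Fdisc 2.02 F [0.9 0.1 1.9] t 16.35
x -7.98 z 4.00 th 0.27  Fdisc 1.58 F [-0.3  0.6  1.9] t 16.55
x -8.36 z 3.08 th 0.17  Fdisc 3.07 F [1.3 0.1 2.8] t 16.75
x -8.63 z 2.12 th 0.07  Fdisc 3.51 F [1.2 0.5 3.4] t 16.95
```

Bite is now felt at about 0.6 rad (pre-bite about 1.2 N, about 3.5 N near closed). It therefore needs about 0.95 rad more bite, or about 1.65 rad on the nut. I re-open the lever.

```bash
python3 -m pendant '[{"travel":[0,0,-4],"twist":[0,0,0],"grip":0},{"travel":[0,0,-5],"twist":[0,0,0],"grip":4.5},{"travel":[1.2,0,-5],"twist":[0,0,0],"grip":4.5},{"travel":[1.2,0,-5],"twist":[0,0,0],"grip":4.5},{"travel":[1.2,0,-5],"twist":[0,0,0],"grip":4.5}]' >/dev/null; python3 -c "
from h import *
st();d=disc(.05);go([d[0],d[1],.036],ori(0,np.pi))"
```

```text
t 17.45 p [0.5321 0.1766 0.1221] F [ 0.14 -0.03  0.25] M [ 0.029  0.017 -0.02 ] gap 0.0448 gf 0.0 q [ 0.44  0.75 -1.12  1.85  0.78  1.07  0.32]
travel [0.01 0.21 8.61] twist [-0.005 -0.002 -0.   ]
```

```bash
python3 -m pendant '[{"travel":[0,0.05,4],"twist":[0,0,0],"grip":4.5},{"travel":[0,0.05,7],"twist":[0,0,0],"grip":4.5},{"travel":[0,0.05,8.6],"twist":[0,0,0],"grip":4.5},{"travel":[0,0.05,8.6],"twist":[0,0,0],"grip":4.5},{"travel":[0,0.05,8.6],"twist":[0,0,0],"grip":1.0},{"travel":[0,0.05,8.6],"twist":[0,0,0],"grip":1.0},{"travel":[0,0.05,8.6],"twist":[0,0,0],"grip":1.0},{"travel":[0,0.05,8.6],"twist":[0,0,0],"grip":1.0},{"travel":[0,0.05,8.6],"twist":[0,0,0],"grip":1.0}]' >/dev/null; python3 -c "
from h import *
st()"
python3 -m pendant '[{"travel":[-0.05,0,-1.0],"twist":[0,0,0],"grip":1.0},{"travel":[-0.2,0,-1.99],"twist":[0,0,0],"grip":1.0},{"travel":[-0.45,0,-2.96],"twist":[0,0,0],"grip":1.0},{"travel":[-0.79,0,-3.89],"twist":[0,0,0],"grip":1.0},{"travel":[-1.22,0,-4.79],"twist":[0,0,0],"grip":1.0},{"travel":[-1.75,0,-5.65],"twist":[0,0,0],"grip":1.0},{"travel":[-2.35,0,-6.44],"twist":[0,0,0],"grip":1.0},{"travel":[-3.03,0,-7.17],"twist":[0,0,0],"grip":1.0},{"travel":[-3.78,0,-7.83],"twist":[0,0,0],"grip":1.0},{"travel":[-4.6,0,-8.41],"twist":[0,0,0],"grip":1.0}]' | head -1;  python3 -c "
from h import *
st()"; python3 -m pendant '[{"travel":[-0.87,0,-0.5],"twist":[0,0,0],"grip":1.0},{"travel":[-1.78,0,-0.91],"twist":[0,0,0],"grip":1.0},{"travel":[-2.72,0,-1.22],"twist":[0,0,0],"grip":1.0},{"travel":[-3.7,0,-1.44],"twist":[0,0,0],"grip":1.0},{"travel":[-4.69,0,-1.56],"twist":[0,0,0],"grip":1.0},{"travel":[-5.69,0,-1.59],"twist":[0,0,0],"grip":1.0},{"travel":[-6.68,0,-1.51],"twist":[0,0,0],"grip":1.0},{"travel":[-7.67,0,-1.33],"twist":[0,0,0],"grip":1.0},{"travel":[-8.4,0,-1.1],"twist":[0,0,0],"grip":1.0},{"travel":[-8.4,0,-1.1],"twist":[0,0,0],"grip":1.0}]' | head -1;  python3 -c "
from h import *
s=st(); d=s['tcp_pos']; print(d@ex-H@ex,d[2]-H[2])"
```

```text
t 18.35 p [0.5344 0.1783 0.0386] F [-0.18  1.87  4.64] M [ 0.3   -0.011 -0.039] gap 0.0194 gf 61.0 q [ 0.36  0.85 -1.01  1.88  0.9   0.95  0.24]
time_s: 19.35
t 19.35 p [0.5755 0.1674 0.1185] F [  1.06   8.8  -22.11] M [ 1.868  0.185 -0.12 ] gap 0.019 gf 59.3 q [ 0.42  0.8  -1.09  1.75  0.79  1.1   0.39]
time_s: 20.35
t 20.35 p [0.6561 0.1464 0.1311] F [-5.4   1.35 -1.53] M [ 0.729  1.644 -0.05 ] gap 0.019 gf 58.7 q [ 0.39  0.88 -1.06  1.55  0.8   1.21  0.51]
0.028014638849071627 0.07908300883471878
```

```bash
python3 -m pendant '[{"travel":[0,0,0],"twist":[0,0,0],"grip":4.0},{"travel":[0,0,0],"twist":[0,0,0],"grip":4.0},{"travel":[0,0,0],"twist":[0,0,0],"grip":4.0},{"travel":[0,0,-5],"twist":[0,0,0],"grip":4.0},{"travel":[0,0,-10],"twist":[0,0,0],"grip":4.0},{"travel":[4,-3,-13],"twist":[0,0,-0.14],"grip":4.5},{"travel":[8,-6,-13],"twist":[0,0,-0.28],"grip":4.5},{"travel":[12,-9,-13],"twist":[0,0,-0.42],"grip":4.5},{"travel":[14,-11,-13],"twist":[0,0,-0.56],"grip":4.5},{"travel":[14,-11,-13],"twist":[0,0,-0.7],"grip":4.5}]' | head -1;  python3 -m pendant '[{"travel":[0,0,0],"twist":[0,0,-1.42],"grip":4.5},{"travel":[0,0,0],"twist":[0,0,-1.42],"grip":4.5},{"travel":[0,0,0],"twist":[0,0,-1.42],"grip":4.5},{"travel":[0,0,0],"twist":[0,0,-1.42],"grip":4.5},{"travel":[0,0,0],"twist":[0,0,-1.42],"grip":4.5},{"travel":[0,0,0],"twist":[0,0,-1.42],"grip":4.5},{"travel":[0,0,0],"twist":[0,0,-1.42],"grip":4.5},{"travel":[0,0,0],"twist":[0,0,-1.42],"grip":4.5},{"travel":[0,0,0],"twist":[0,0,-1.42],"grip":4.5},{"travel":[0,0,0],"twist":[0,0,-1.42],"grip":4.5}]' | head -1; python3 -c "
from h import *
st(); t=np.radians(28);a=-np.sin(t)*ex+np.cos(t)*ez
go(N+a*.10,ori(t,1.02));go(N+a*.03,ori(t,1.02))
f,W=grab('scene')
b=(W[...,2]>.07)&(W[...,2]<.185)&(W[...,1]>.12)&(W[...,1]<.18)&(W[...,0]>.58)&(W[...,0]<.71);P=W[b]
r=P-H
for lo in(.03,.05,.07,.09): 
  k=(r[:,2]>lo)&(r[:,2]<lo+.02); print(lo,k.sum(),np.median(r[k]@ex),np.median(r[k]@ey))"
```

```text
time_s: 21.35
time_s: 22.35
t 22.35 p [0.5003 0.0786 0.2584] F [ 0.72 -1.19 -0.62] M [ 0.053 -0.001  0.036] gap 0.0449 gf 0.0 q [ 0.87  0.69 -1.53  1.86  0.72  1.34  2.57]
travel [-0.26  0.47  0.41] twist [ 0.422  0.242 -0.008]
travel [ 1.36 -2.37  6.6 ] twist [ 0.422  0.242 -0.008]
0.03 26 0.0011054951557941954 0.0007902551810246816
0.05 24 0.003978240786751833 -0.0006483776395909866
0.07 18 0.0060719511036630225 0.0025142381925102996
0.09 49 0.005833443905519778 0.0016997067979450829
```

```bash
python3 -m pendant '[{"travel":[-0.2,0.4,0.4],"twist":[0.12,0.07,0],"grip":4.5},{"travel":[-0.2,0.4,0.4],"twist":[0.25,0.14,0],"grip":4.5},{"travel":[-0.2,0.4,0.4],"twist":[0.42,0.24,-0.01],"grip":4.5},{"travel":[-0.2,0.4,0.4],"twist":[0.42,0.24,-0.01],"grip":4.5},{"travel":[-0.2,0.4,0.4],"twist":[0.42,0.24,-0.01],"grip":4.5},{"travel":[0.5,-1,3.5],"twist":[0.42,0.24,-0.01],"grip":4.5},{"travel":[1.36,-2.37,6.6],"twist":[0.42,0.24,-0.01],"grip":4.5},{"travel":[1.36,-2.37,6.6],"twist":[0.42,0.24,-0.01],"grip":4.5},{"travel":[1.36,-2.37,6.6],"twist":[0.42,0.24,-0.01],"grip":4.5}]' | head -1;python3 -c "
from h import *
st(); t=np.radians(28);a=-np.sin(t)*ex+np.cos(t)*ez
G=np.array([.548,.0661,.1546])
go(G,ori(t,1.02))"
```

```text
time_s: 23.3
t 23.3 p [0.5258 0.0733 0.1887] F [ 0.28 -0.58 -1.11] M [0.122 0.493 0.03 ] gap 0.045 gf 0.0 q [ 0.69  0.29 -1.17  2.24  1.03  0.64  2.22]
travel [ 0.41 -0.35  4.1 ] twist [0.008 0.01  0.001]
```

```bash
python3 -m pendant '[{"travel":[0.4,-0.35,1],"twist":[0,0,0],"grip":4.5},{"travel":[0.4,-0.35,2.5],"twist":[0,0,0],"grip":4.5},{"travel":[0.4,-0.35,4.1],"twist":[0,0,0],"grip":4.5},{"travel":[0.4,-0.35,4.1],"twist":[0,0,0],"grip":4.5},{"travel":[0.4,-0.35,4.1],"twist":[0,0,0],"grip":0.5},{"travel":[0.4,-0.35,4.1],"twist":[0,0,0],"grip":0.5},{"travel":[0.4,-0.35,4.1],"twist":[0,0,0],"grip":0.5},{"travel":[0.4,-0.35,4.1],"twist":[0,0,0],"grip":0.5},{"travel":[0.4,-0.35,4.1],"twist":[0,0,0],"grip":0.5}]' | head -1;python3 -c "
from h import *
st(); t=np.radians(28);a=-np.sin(t)*ex+np.cos(t)*ez
G=np.array([.548,.0661,.1546])
go(G,ori(t,1.02))"
```

```text
time_s: 24.2
t 24.2 p [0.5481 0.0661 0.158 ] F [-5.36  1.34  4.63] M [ 0.283  1.2   -0.182] gap 0.0128 gf 62.0 q [ 0.59  0.38 -1.05  2.23  1.21  0.65  2.09]
travel [-0.09  0.15  0.3 ] twist [0.002 0.006 0.002]
```

Gripped. Next I turn it +1.65 rad.

```bash
python3 -m pendant '[{"travel":[0,0,0],"twist":[0,0,0.12],"grip":0.5},{"travel":[0,0,0],"twist":[0,0,0.24],"grip":0.5},{"travel":[0,0,0],"twist":[0,0,0.36],"grip":0.5},{"travel":[0,0,0],"twist":[0,0,0.48],"grip":0.5},{"travel":[0,0,0],"twist":[0,0,0.6],"grip":0.5},{"travel":[0,0,0],"twist":[0,0,0.72],"grip":0.5},{"travel":[0,0,0],"twist":[0,0,0.84],"grip":0.5},{"travel":[0,0,0],"twist":[0,0,0.96],"grip":0.5},{"travel":[0,0,0],"twist":[0,0,1.08],"grip":0.5}]' | head -1; python3 -m pendant '[{"travel":[0,0,0],"twist":[0,0,0.12],"grip":0.5},{"travel":[0,0,0],"twist":[0,0,0.24],"grip":0.5},{"travel":[0,0,0],"twist":[0,0,0.36],"grip":0.5},{"travel":[0,0,0],"twist":[0,0,0.48],"grip":0.5},{"travel":[0,0,0],"twist":[0,0,0.57],"grip":0.5},{"travel":[0,0,0],"twist":[0,0,0.57],"grip":0.5}]' | head -1; python3 -c "
from h import *
s=st(); t=np.radians(28)
go(s['tcp_pos'],ori(t,1.02+1.65))"
python3 -m pendant '[{"travel":[0,0,0],"twist":[0,0,0],"grip":4.5},{"travel":[0,0,0],"twist":[0,0,0],"grip":4.5},{"travel":[0,0,-5],"twist":[0,0,0],"grip":4.5},{"travel":[0,0,-10],"twist":[0,0,0],"grip":4.5},{"travel":[0,0,-10],"twist":[0,0,0],"grip":0}]' | head -1;  python3 -c "
from h import *
s=st();go(H+.09*ex+.21*ez,ori(0,np.pi))"
```

```text
time_s: 25.1
time_s: 25.7
t 25.7 p [0.5483 0.066  0.1581] F [-5.02  2.57  3.41] M [-0.319  0.989 -0.047] gap 0.0129 gf 61.8 q [ 0.42  0.31 -0.84  2.23  1.11  0.55  0.5 ]
travel [0. 0. 0.] twist [ 0.005 -0.002  0.003]
time_s: 26.2
t 26.2 p [0.5037 0.0779 0.2479] F [-0.02 -1.14  0.55] M [0.077 0.469 0.02 ] gap 0.0318 gf 0.0 q [ 0.65 -0.   -1.04  2.23  0.52  0.58  1.02]
travel [-20.49   1.17   7.78] twist [-0.11   0.477  0.466]
```

```bash
python3 -m pendant '[{"travel":[-5,0.2,-2],"twist":[-0.03,0.13,0.1],"grip":0},{"travel":[-10,0.5,1],"twist":[-0.06,0.26,0.25],"grip":0},{"travel":[-20.5,1.2,7.8],"twist":[-0.11,0.477,0.466],"grip":0},{"travel":[-20.5,1.2,7.8],"twist":[-0.11,0.477,0.466],"grip":0},{"travel":[-20.5,1.2,7.8],"twist":[-0.11,0.477,0.466],"grip":0},{"travel":[-20.5,1.2,7.8],"twist":[-0.11,0.477,0.466],"grip":0},{"travel":[-20.5,1.2,7.8],"twist":[-0.11,0.477,0.466],"grip":0},{"travel":[-20.5,1.2,7.8],"twist":[-0.11,0.477,0.466],"grip":0},{"travel":[-20.5,1.2,7.8],"twist":[-0.11,0.477,0.466],"grip":0}]' | head -1;  python3 -c "
from h import *
s=st();go(H+.09*ex+.096*ez,ori(0,np.pi));go(H+.042*ex+.096*ez,ori(0,np.pi))"
```

```text
time_s: 27.1
t 27.1 p [0.7149 0.1308 0.2623] F [-0.22 -0.68  0.39] M [0.044 0.026 0.007] gap 0.0003 gf 0.0 q [ 0.28  0.73 -0.87  1.28  0.55  1.37  0.75]
travel [-0.1   0.08 11.43] twist [-0.001  0.002  0.001]
travel [ 4.7   0.08 11.43] twist [-0.001  0.002  0.001]
```

```bash
P='python3 -m pendant'
python3 -m pendant '[{"travel":[0,0.1,5],"twist":[0,0,0],"grip":0},{"travel":[0,0.1,9],"twist":[0,0,0],"grip":0},{"travel":[0,0.1,11.4],"twist":[0,0,0],"grip":0},{"travel":[0,0.1,11.4],"twist":[0,0,0],"grip":0},{"travel":[2.5,0.1,11.4],"twist":[0,0,0],"grip":0},{"travel":[4.7,0.1,11.4],"twist":[0,0,0],"grip":0},{"travel":[4.7,0.1,11.4],"twist":[0,0,0],"grip":0}]' >/dev/null; python3 feel.py
python3 -m pendant '[{"travel":[0.5,0,0],"twist":[0,0,0],"grip":0},{"travel":[1.0,0,0],"twist":[0,0,0],"grip":0},{"travel":[1.4,0,0],"twist":[0,0,0],"grip":0}]' >/dev/null; python3 feel.py
python3 -m pendant '[{"travel":[0.5,0,0],"twist":[0,0,0],"grip":0},{"travel":[1.0,0,0],"twist":[0,0,0],"grip":0}]' >/dev/null; python3 feel.py
python3 -m pendant '[{"travel":[0.5,0,0],"twist":[0,0,0],"grip":0},{"travel":[1.0,0,0],"twist":[0,0,0],"grip":0}]' >/dev/null; python3 feel.py
python3 -m pendant '[{"travel":[0.5,0,0.0],"twist":[0,0,0],"grip":0},{"travel":[1.0,0,0],"twist":[0,0,0],"grip":0}]' >/dev/null; python3 feel.py
python3 -m pendant '[{"travel":[0.5,0,0.05],"twist":[0,0,0],"grip":0},{"travel":[1.0,0,0.1],"twist":[0,0,0],"grip":0}]' >/dev/null; python3 feel.py
python3 -m pendant '[{"travel":[0.48,0,0.1],"twist":[0,0,0],"grip":0},{"travel":[0.95,0,0.22],"twist":[0,0,0],"grip":0}]' >/dev/null; python3 feel.py
python3 -m pendant '[{"travel":[0.48,0,0.15],"twist":[0,0,0],"grip":0},{"travel":[0.95,0,0.31],"twist":[0,0,0],"grip":0}]' >/dev/null; python3 feel.py
```

```text
x 4.08 z 9.81 th 1.73  Fdisc 0.12 F [ 0.3 -0.2  0.7] t 27.8
x 3.04 z 9.52 th 1.62  Fdisc 1.73 F [ 1.7 -1.1  1. ] t 28.1
x 1.92 z 9.40 th 1.51  Fdisc 1.28 F [ 1.3 -0.6  1.5] t 28.3
x 0.86 z 9.38 th 1.41  Fdisc 2.41 F [ 2.3 -0.8  1.2] t 28.5
x -0.16 z 9.34 th 1.30  Fdisc 1.56 F [ 2.   0.6 -1.6] t 28.7
x -1.15 z 9.25 th 1.20  Fdisc 3.18 F [ 3.7 -1.  -1.6] t 28.9
x -2.07 z 9.06 th 1.10  Fdisc 2.79 F [ 3.6 -1.7 -2.3] t 29.1
x -3.01 z 8.76 th 0.99  Fdisc 3.88 F [ 4.9 -1.2 -1.3] t 29.3
```

```bash
python3 -m pendant '[{"travel":[0.46,0,0.22],"twist":[0,0,0],"grip":0},{"travel":[0.9,0,0.46],"twist":[0,0,0],"grip":0}]' >/dev/null; python3 feel.py
python3 -m pendant '[{"travel":[0.43,0,0.27],"twist":[0,0,0],"grip":0},{"travel":[0.85,0,0.56],"twist":[0,0,0],"grip":0}]' >/dev/null; python3 feel.py
python3 -m pendant '[{"travel":[0.38,0,0.31],"twist":[0,0,0],"grip":0},{"travel":[0.76,0,0.64],"twist":[0,0,0],"grip":0}]' >/dev/null; python3 feel.py
python3 -m pendant '[{"travel":[0.37,0,0.34],"twist":[0,0,0],"grip":0},{"travel":[0.73,0,0.7],"twist":[0,0,0],"grip":0}]' >/dev/null; python3 feel.py
python3 -m pendant '[{"travel":[0.31,0,0.4],"twist":[0,0,0],"grip":0},{"travel":[0.62,0,0.8],"twist":[0,0,0],"grip":0}]' >/dev/null; python3 feel.py
python3 -m pendant '[{"travel":[0.29,0,0.41],"twist":[0,0,0],"grip":0},{"travel":[0.58,0,0.83],"twist":[0,0,0],"grip":0}]' >/dev/null; python3 feel.py
python3 -m pendant '[{"travel":[0.22,0,0.45],"twist":[0,0,0],"grip":0},{"travel":[0.44,0,0.9],"twist":[0,0,0],"grip":0}]' >/dev/null; python3 feel.py
python3 -m pendant '[{"travel":[0.21,0,0.46],"twist":[0,0,0],"grip":0},{"travel":[0.42,0,0.92],"twist":[0,0,0],"grip":0}]' >/dev/null; python3 feel.py
python3 -m pendant '[{"travel":[0.14,0,0.48],"twist":[0,0,0],"grip":0},{"travel":[0.25,0,0.97],"twist":[0,0,0],"grip":0}]' >/dev/null; python3 feel.py
```

```text
x -3.92 z 8.32 th 0.89  Fdisc 4.05 F [ 4.  -2.   0.9] t 29.5
x -4.79 z 7.75 th 0.78  Fdisc 3.98 F [ 3.  -1.3  2.5] t 29.7
x -5.58 z 7.10 th 0.68  Fdisc 5.35 F [ 2.3 -2.3  5. ] t 29.9
x -6.31 z 6.40 th 0.57  Fdisc 5.47 F [ 2.  -2.2  5.2] t 30.1
x -6.95 z 5.60 th 0.47  Fdisc 4.71 F [ 1.  -1.7  4.9] t 30.3
x -7.50 z 4.77 th 0.37  Fdisc 5.76 F [ 2.6 -1.7  5.1] t 30.5
x -7.96 z 3.88 th 0.26  Fdisc 6.95 F [ 1.8 -1.8  6.8] t 30.7
x -8.33 z 2.97 th 0.16  Fdisc 5.69 F [ 2.8 -2.4  5. ] t 30.9
x -8.58 z 2.01 th 0.06  Fdisc 6.68 F [ 1.2 -2.   6.6] t 31.1
```

```bash
python3 - <<'E'
import numpy as np
from scipy.optimize import least_squares
t1=np.array([1.4,1.19,.99,.78,.68,.58,.48,.38,.27,.17,.07]);f1=np.array([.96,.37,1.04,.93,1.26,1.43,2.95,2.02,1.58,3.07,3.51])
t2=np.array([1.62,1.51,1.41,1.3,1.2,1.1,.99,.89,.78,.68,.57,.47,.37,.26,.16,.06]);f2=np.array([1.73,1.28,2.41,1.56,3.18,2.79,3.88,4.05,3.98,5.35,5.47,4.71,5.76,6.95,5.69,6.68])
def r(p,k=3.5):
    f0,b=p[:2]; k=p[2] if len(p)>2 else k
    return np.r_[f0+k*np.maximum(0,b-.9405-t1)-f1,f0+k*np.maximum(0,b-t2)-f2]
for p0 in([1.2,1.6],[1.2,1.6,3.5]):
    s=least_squares(r,p0);C=np.linalg.inv(s.jac.T@s.jac)*s.fun.var();print(s.x,np.sqrt(np.diag(C)))
E
```

```text
[0.79      1.7657619] [0.29279899 0.08873149]
[0.79       1.75727127 3.53991008] [0.29261013 0.09852999 0.21374008]
```

The estimates put the bite between 1.57 and 1.77, slightly tight. I'll reopen and back the nut off 0.18 rad to centre it in the window.

```bash
python3 -m pendant '[{"travel":[0,0,-4],"twist":[0,0,0],"grip":0},{"travel":[0,0,-5],"twist":[0,0,0],"grip":4.5},{"travel":[1.2,0,-5],"twist":[0,0,0],"grip":4.5},{"travel":[1.2,0,-5],"twist":[0,0,0],"grip":4.5},{"travel":[1.2,0,-5],"twist":[0,0,0],"grip":4.5}]' >/dev/null; python3 -c "
from h import *
st();d=disc(.05);go([d[0],d[1],.036],ori(0,np.pi))"
```

```text
t 31.6 p [0.5326 0.1777 0.1206] F [-0.26 -0.55 -0.05] M [-0.023  0.009 -0.017] gap 0.0449 gf 0.0 q [ 0.3   0.62 -0.88  1.85  0.58  0.96  0.47]
travel [0.02 0.08 8.46] twist [-0.002 -0.004 -0.   ]
```

```bash
python3 -m pendant '[{"travel":[0,0,4],"twist":[0,0,0],"grip":4.5},{"travel":[0,0,7],"twist":[0,0,0],"grip":4.5},{"travel":[0,0,8.5],"twist":[0,0,0],"grip":4.5},{"travel":[0,0,8.5],"twist":[0,0,0],"grip":4.5},{"travel":[0,0,8.5],"twist":[0,0,0],"grip":1.0},{"travel":[0,0,8.5],"twist":[0,0,0],"grip":1.0},{"travel":[0,0,8.5],"twist":[0,0,0],"grip":1.0},{"travel":[0,0,8.5],"twist":[0,0,0],"grip":1.0},{"travel":[0,0,8.5],"twist":[0,0,0],"grip":1.0}]' >/dev/null; python3 -c "
from h import *
st()"
python3 -m pendant '[{"travel":[-0.05,0,-1.0],"twist":[0,0,0],"grip":1.0},{"travel":[-0.2,0,-1.99],"twist":[0,0,0],"grip":1.0},{"travel":[-0.45,0,-2.96],"twist":[0,0,0],"grip":1.0},{"travel":[-0.79,0,-3.89],"twist":[0,0,0],"grip":1.0},{"travel":[-1.22,0,-4.79],"twist":[0,0,0],"grip":1.0},{"travel":[-1.75,0,-5.65],"twist":[0,0,0],"grip":1.0},{"travel":[-2.35,0,-6.44],"twist":[0,0,0],"grip":1.0},{"travel":[-3.03,0,-7.17],"twist":[0,0,0],"grip":1.0},{"travel":[-3.78,0,-7.83],"twist":[0,0,0],"grip":1.0},{"travel":[-4.6,0,-8.41],"twist":[0,0,0],"grip":1.0}]' | head -1; python3 -m pendant '[{"travel":[-0.87,0,-0.5],"twist":[0,0,0],"grip":1.0},{"travel":[-1.78,0,-0.91],"twist":[0,0,0],"grip":1.0},{"travel":[-2.72,0,-1.22],"twist":[0,0,0],"grip":1.0},{"travel":[-3.7,0,-1.44],"twist":[0,0,0],"grip":1.0},{"travel":[-4.69,0,-1.56],"twist":[0,0,0],"grip":1.0},{"travel":[-5.69,0,-1.59],"twist":[0,0,0],"grip":1.0},{"travel":[-6.68,0,-1.51],"twist":[0,0,0],"grip":1.0},{"travel":[-7.67,0,-1.33],"twist":[0,0,0],"grip":1.0},{"travel":[-8.4,0,-1.1],"twist":[0,0,0],"grip":1.0},{"travel":[-8.4,0,-1.1],"twist":[0,0,0],"grip":1.0}]' | head -1;  python3 -c "
from h import *
s=st(); d=s['tcp_pos']; print(d@ex-H@ex,d[2]-H[2])"
```

```text
t 32.5 p [0.5351 0.1782 0.0382] F [-2.13 -0.69  7.37] M [-0.088  0.346 -0.008] gap 0.0193 gf 61.0 q [ 0.22  0.73 -0.79  1.89  0.7   0.82  0.38]
time_s: 33.5
time_s: 34.5
t 34.5 p [0.6568 0.1463 0.1304] F [-5.88  1.65 -1.48] M [ 0.41   1.63  -0.198] gap 0.0193 gf 58.8 q [ 0.28  0.77 -0.83  1.55  0.61  1.11  0.63]
0.028667373821473774 0.07841729205198955
```

```bash
python3 -m pendant '[{"travel":[0,0,0],"twist":[0,0,0],"grip":4.0},{"travel":[0,0,0],"twist":[0,0,0],"grip":4.0},{"travel":[0,0,0],"twist":[0,0,0],"grip":4.0},{"travel":[0,0,-5],"twist":[0,0,0],"grip":4.0},{"travel":[0,0,-10],"twist":[0,0,0],"grip":4.0},{"travel":[4,-3,-13],"twist":[0,0,-0.14],"grip":4.5},{"travel":[8,-6,-13],"twist":[0,0,-0.28],"grip":4.5},{"travel":[12,-9,-13],"twist":[0,0,-0.42],"grip":4.5},{"travel":[14,-11,-13],"twist":[0,0,-0.47],"grip":4.5},{"travel":[14,-11,-13],"twist":[0,0,-0.47],"grip":4.5}]' | head -1; python3 -c "
from h import *
st(); t=np.radians(28);a=-np.sin(t)*ex+np.cos(t)*ez
G=np.array([.5483,.066,.1581])
go(G+a*.10,ori(t,2.67));go(G+a*.045,ori(t,2.67))
f,W=grab('scene')
b=(W[...,2]>.07)&(W[...,2]<.185)&(W[...,1]>.12)&(W[...,1]<.18)&(W[...,0]>.58)&(W[...,0]<.71);P=W[b]
r=P-H
for lo in(.03,.05,.07,.09): 
  k=(r[:,2]>lo)&(r[:,2]<lo+.02); print(lo,k.sum(),np.median(r[k]@ex),np.median(r[k]@ey))"
```

```text
time_s: 35.5
t 35.5 p [0.4941 0.0701 0.2616] F [ 0.18 -0.81 -0.45] M [ 0.008 -0.018  0.02 ] gap 0.0451 gf 0.0 q [ 0.77  0.38 -1.18  1.87  0.39  1.16  1.23]
travel [-1.02  0.56  1.51] twist [ 0.216 -0.441 -0.003]
travel [-3.36 -0.57  6.36] twist [ 0.216 -0.441 -0.003]
0.03 23 -0.0004829524429378217 0.00023054346847803888
0.05 27 0.004294617810921601 0.0018017478021480787
0.07 22 0.008599766790986414 0.0008197909369663699
0.09 53 0.00873108210964565 0.0018747085180181133
```

```bash
python3 -m pendant '[{"travel":[-1,0.5,1.5],"twist":[0.06,-0.12,0],"grip":4.5},{"travel":[-1,0.5,1.5],"twist":[0.12,-0.25,0],"grip":4.5},{"travel":[-1,0.5,1.5],"twist":[0.216,-0.44,0],"grip":4.5},{"travel":[-1,0.5,1.5],"twist":[0.216,-0.44,0],"grip":4.5},{"travel":[-1,0.5,1.5],"twist":[0.216,-0.44,0],"grip":4.5},{"travel":[-2,0,4],"twist":[0.216,-0.44,0],"grip":4.5},{"travel":[-3.4,-0.57,6.4],"twist":[0.216,-0.44,0],"grip":4.5},{"travel":[-3.4,-0.57,6.4],"twist":[0.216,-0.44,0],"grip":4.5},{"travel":[-3.4,-0.57,6.4],"twist":[0.216,-0.44,0],"grip":4.5}]' | head -1;python3 -c "
from h import *
st(); t=np.radians(28)
go([.5483,.066,.1575],ori(t,2.67))"
```

```text
time_s: 36.45
t 36.45 p [0.5325 0.0775 0.1972] F [0.23 1.01 1.21] M [ 0.154  0.468 -0.002] gap 0.0448 gf 0.0 q [ 0.65  0.26 -1.12  2.22  0.99  0.63  0.6 ]
travel [ 0.55 -0.57  4.36] twist [ 0.01  -0.001 -0.005]
```

Next: descend, grip, turn back 0.18 rad, then release and retract.

```bash
python3 -m pendant '[{"travel":[0.5,-0.55,1],"twist":[0,0,0],"grip":4.5},{"travel":[0.5,-0.55,2.5],"twist":[0,0,0],"grip":4.5},{"travel":[0.5,-0.55,4.3],"twist":[0,0,0],"grip":4.5},{"travel":[0.5,-0.55,4.3],"twist":[0,0,0],"grip":4.5},{"travel":[0.5,-0.55,4.3],"twist":[0,0,0],"grip":0.5},{"travel":[0.5,-0.55,4.3],"twist":[0,0,0],"grip":0.5},{"travel":[0.5,-0.55,4.3],"twist":[0,0,0],"grip":0.5},{"travel":[0.5,-0.55,4.3],"twist":[0,0,0],"grip":0.5},{"travel":[0.5,-0.55,4.3],"twist":[0,0,0],"grip":0.5}]' | head -1;python3 -c "
from h import *
st(); go([.5483,.066,.1581],ori(np.radians(28),2.67))"
python3 -m pendant '[{"travel":[0,0,0],"twist":[0,0,-0.09],"grip":0.5},{"travel":[0,0,0],"twist":[0,0,-0.18],"grip":0.5},{"travel":[0,0,0],"twist":[0,0,-0.18],"grip":0.5},{"travel":[0,0,0],"twist":[0,0,-0.18],"grip":0.5}]' | head -1
python3 -c "
from h import *
st(); go([.5483,.066,.1581],ori(np.radians(28),2.49))"
python3 -m pendant '[{"travel":[0,0,0],"twist":[0,0,0],"grip":4.5},{"travel":[0,0,0],"twist":[0,0,0],"grip":4.5},{"travel":[0,0,-5],"twist":[0,0,0],"grip":4.5},{"travel":[0,0,-10],"twist":[0,0,0],"grip":4.5},{"travel":[0,0,-10],"twist":[0,0,0],"grip":0}]' | head -1;  python3 -c "
from h import *
s=st();go(H+.09*ex+.21*ez,ori(0,np.pi))"
```

```text
time_s: 37.35
t 37.35 p [0.5492 0.0676 0.1614] F [0.61 5.05 0.91] M [0.733 0.252 0.756] gap 0.0133 gf 61.3 q [ 0.56  0.35 -1.01  2.23  1.19  0.61  0.45]
travel [ 0.26 -0.08  0.27] twist [ 0.008  0.008 -0.001]
time_s: 37.75
t 37.75 p [0.5483 0.0683 0.1609] F [-3.65  6.97  3.93] M [1.302 0.872 0.418] gap 0.0128 gf 61.0 q [ 0.58  0.36 -1.04  2.23  1.2   0.62  0.62]
travel [ 0.2  -0.13  0.28] twist [ 0.008  0.008 -0.002]
time_s: 38.25
t 38.25 p [0.5031 0.0755 0.2468] F [-1.44 -0.08  1.4 ] M [0.052 0.522 0.016] gap 0.0316 gf 0.0 q [ 0.98  0.   -1.35  2.23  0.53  0.57  1.19]
travel [-20.55  -2.19   7.74] twist [-0.152  0.472  0.635]
```

```bash
python3 -m pendant '[{"travel":[-5,-0.5,-2],"twist":[-0.03,0.1,0.1],"grip":0},{"travel":[-10,-1,1],"twist":[-0.06,0.2,0.25],"grip":0},{"travel":[-20.5,-2.2,7.7],"twist":[-0.152,0.472,0.635],"grip":0},{"travel":[-20.5,-2.2,7.7],"twist":[-0.152,0.472,0.635],"grip":0},{"travel":[-20.5,-2.2,7.7],"twist":[-0.152,0.472,0.635],"grip":0},{"travel":[-20.5,-2.2,7.7],"twist":[-0.152,0.472,0.635],"grip":0},{"travel":[-20.5,-2.2,7.7],"twist":[-0.152,0.472,0.635],"grip":0},{"travel":[-20.5,-2.2,7.7],"twist":[-0.152,0.472,0.635],"grip":0},{"travel":[-20.5,-2.2,7.7],"twist":[-0.152,0.472,0.635],"grip":0},{"travel":[-20.5,-2.2,7.7],"twist":[-0.152,0.472,0.635],"grip":0}]' | head -1;  python3 -c "
from h import *
s=st();go(H+.09*ex+.096*ez,ori(0,np.pi));go(H+.042*ex+.096*ez,ori(0,np.pi))"
```

```text
time_s: 39.25
t 39.25 p [0.7145 0.1305 0.2631] F [ 0.3   0.6  -0.01] M [0.002 0.029 0.006] gap 0.0 gf 0.0 q [ 0.33  0.77 -0.98  1.28  0.63  1.4   0.71]
travel [-0.11  0.12 11.51] twist [-0.001  0.003  0.003]
travel [ 4.69  0.13 11.5 ] twist [-0.001  0.003  0.003]
```

```bash
python3 -m pendant '[{"travel":[0,0.1,5],"twist":[0,0,0],"grip":0},{"travel":[0,0.1,9],"twist":[0,0,0],"grip":0},{"travel":[0,0.1,11.4],"twist":[0,0,0],"grip":0},{"travel":[0,0.1,11.4],"twist":[0,0,0],"grip":0},{"travel":[2.5,0.1,11.4],"twist":[0,0,0],"grip":0},{"travel":[4.7,0.1,11.4],"twist":[0,0,0],"grip":0},{"travel":[4.7,0.1,11.4],"twist":[0,0,0],"grip":0}]' >/dev/null; python3 feel.py
python3 -m pendant '[{"travel":[0.5,0,0],"twist":[0,0,0],"grip":0},{"travel":[1.0,0,0],"twist":[0,0,0],"grip":0},{"travel":[1.4,0,0],"twist":[0,0,0],"grip":0}]' >/dev/null; python3 feel.py
python3 -m pendant '[{"travel":[0.5,0,0],"twist":[0,0,0],"grip":0},{"travel":[1.0,0,0],"twist":[0,0,0],"grip":0}]' >/dev/null; python3 feel.py
python3 -m pendant '[{"travel":[0.5,0,0],"twist":[0,0,0],"grip":0},{"travel":[1.0,0,0],"twist":[0,0,0],"grip":0}]' >/dev/null; python3 feel.py
python3 -m pendant '[{"travel":[0.5,0,0.0],"twist":[0,0,0],"grip":0},{"travel":[1.0,0,0],"twist":[0,0,0],"grip":0}]' >/dev/null; python3 feel.py
python3 -m pendant '[{"travel":[0.5,0,0.05],"twist":[0,0,0],"grip":0},{"travel":[1.0,0,0.1],"twist":[0,0,0],"grip":0}]' >/dev/null; python3 feel.py
python3 -m pendant '[{"travel":[0.48,0,0.1],"twist":[0,0,0],"grip":0},{"travel":[0.95,0,0.22],"twist":[0,0,0],"grip":0}]' >/dev/null; python3 feel.py
python3 -m pendant '[{"travel":[0.48,0,0.15],"twist":[0,0,0],"grip":0},{"travel":[0.95,0,0.31],"twist":[0,0,0],"grip":0}]' >/dev/null; python3 feel.py
python3 -m pendant '[{"travel":[0.46,0,0.22],"twist":[0,0,0],"grip":0},{"travel":[0.9,0,0.46],"twist":[0,0,0],"grip":0}]' >/dev/null; python3 feel.py
python3 -m pendant '[{"travel":[0.43,0,0.27],"twist":[0,0,0],"grip":0},{"travel":[0.85,0,0.56],"twist":[0,0,0],"grip":0}]' >/dev/null; python3 feel.py
python3 -m pendant '[{"travel":[0.38,0,0.31],"twist":[0,0,0],"grip":0},{"travel":[0.76,0,0.64],"twist":[0,0,0],"grip":0}]' >/dev/null; python3 feel.py
python3 -m pendant '[{"travel":[0.37,0,0.34],"twist":[0,0,0],"grip":0},{"travel":[0.73,0,0.7],"twist":[0,0,0],"grip":0}]' >/dev/null; python3 feel.py
python3 -m pendant '[{"travel":[0.31,0,0.4],"twist":[0,0,0],"grip":0},{"travel":[0.62,0,0.8],"twist":[0,0,0],"grip":0}]' >/dev/null; python3 feel.py
python3 -m pendant '[{"travel":[0.29,0,0.41],"twist":[0,0,0],"grip":0},{"travel":[0.58,0,0.83],"twist":[0,0,0],"grip":0}]' >/dev/null; python3 feel.py
python3 -m pendant '[{"travel":[0.22,0,0.45],"twist":[0,0,0],"grip":0},{"travel":[0.44,0,0.9],"twist":[0,0,0],"grip":0}]' >/dev/null; python3 feel.py
python3 -m pendant '[{"travel":[0.21,0,0.46],"twist":[0,0,0],"grip":0},{"travel":[0.42,0,0.92],"twist":[0,0,0],"grip":0}]' >/dev/null; python3 feel.py
python3 -m pendant '[{"travel":[0.14,0,0.48],"twist":[0,0,0],"grip":0},{"travel":[0.25,0,0.97],"twist":[0,0,0],"grip":0}]' >/dev/null; python3 feel.py
python3 -c "
from h import *
go(H-.089*ex+.014*ez,ori(0,np.pi))"
```

```text
x 4.07 z 9.89 th 1.73  Fdisc -0.60 F [-0.6 -0.2  0.3] t 39.95
x 3.01 z 9.64 th 1.62  Fdisc 2.01 F [ 2.2 -0.   0.8] t 40.25
x 1.92 z 9.57 th 1.51  Fdisc 1.39 F [ 1.4 -0.6  1.8] t 40.45
x 0.87 z 9.55 th 1.41  Fdisc 1.04 F [ 0.8 -1.   1.4] t 40.65
x -0.15 z 9.52 th 1.30  Fdisc 1.57 F [ 1.8 -0.2 -1.4] t 40.85
x -1.14 z 9.42 th 1.20  Fdisc 2.80 F [ 3.  -1.3 -1.2] t 41.05
x -2.07 z 9.22 th 1.10  Fdisc 2.15 F [ 2.7  0.2 -0.8] t 41.25
x -3.01 z 8.91 th 1.00  Fdisc 4.11 F [ 4.3 -1.8  0.1] t 41.45
x -3.92 z 8.46 th 0.89  Fdisc 2.95 F [ 3.1 -0.9  0.4] t 41.65
x -4.79 z 7.90 th 0.79  Fdisc 3.45 F [ 2.2 -1.3  2.6] t 41.85
x -5.57 z 7.26 th 0.69  Fdisc 4.36 F [ 1.4 -1.9  4.5] t 42.05
x -6.31 z 6.54 th 0.58  Fdisc 3.88 F [ 0.7 -1.6  4.3] t 42.25
x -6.93 z 5.75 th 0.48  Fdisc 4.85 F [ 0.8 -1.1  5.3] t 42.45
x -7.49 z 4.92 th 0.38  Fdisc 6.07 F [ 1.9 -0.9  5.9] t 42.65
x -7.95 z 4.02 th 0.28  Fdisc 6.04 F [ 0.5 -1.1  6.3] t 42.85
x -8.33 z 3.11 th 0.18  Fdisc 6.52 F [ 1.9 -1.2  6.2] t 43.05
x -8.61 z 2.14 th 0.08  Fdisc 6.89 F [ 0.5 -0.5  7. ] t 43.25
travel [ 0.29 -0.04  0.74] twist [-0.     0.001  0.   ]
```

The bite is now between 1.48 and 1.63, which is centred. I press the lever to its stop, then retreat.

```bash
python3 -m pendant '[{"travel":[0.1,0,0.4],"twist":[0,0,0],"grip":0},{"travel":[0.2,0,0.8],"twist":[0,0,0],"grip":0},{"travel":[0.2,0,0.95],"twist":[0,0,0],"grip":0},{"travel":[0.2,0,0.95],"twist":[0,0,0],"grip":0}]' >/dev/null; python3 feel.py
python3 -m pendant '[{"travel":[0,0,-3],"twist":[0,0,0],"grip":0},{"travel":[0,0,-8],"twist":[0,0,0],"grip":0},{"travel":[0,0,-13],"twist":[0,0,0],"grip":0},{"travel":[3,0,-18],"twist":[0,0,0],"grip":0},{"travel":[8,4,-20],"twist":[0,0,0],"grip":0},{"travel":[8,4,-20],"twist":[0,0,0],"grip":0},{"travel":[8,4,-20],"twist":[0,0,0],"grip":0}]' | head -1
python3 -c "
from h import *
f,W=grab('scene','pics/s5.png')
b=(W[...,2]>.03)&(W[...,2]<.09)&(W[...,1]>.13)&(W[...,1]<.22)&(W[...,0]>.45)&(W[...,0]<.66)&(f['color'].max(2)<75);r=W[b]-H
for lo in(-.11,-.08,-.05,-.02):
  k=(r@ex>lo)&(r@ex<lo+.025);print(lo,k.sum(),np.percentile(r[k,2],[50,90]))
a=f['color'][140:260,150:310]
cv2.imwrite('pics/c5.png',cv2.resize(a,None,fx=4,fy=4,interpolation=cv2.INTER_CUBIC))"
```

```text
x -8.77 z 1.22 th -0.02  Fdisc 7.24 F [ 1.3 -1.   7.2] t 43.65
time_s: 44.35
-0.11 28 [0.00987937 0.01302768]
-0.08 23 [0.00358013 0.00663661]
-0.05 22 [0.00381464 0.00670014]
-0.02 34 [0.01090858 0.01423505]
```

View pics/c5.png

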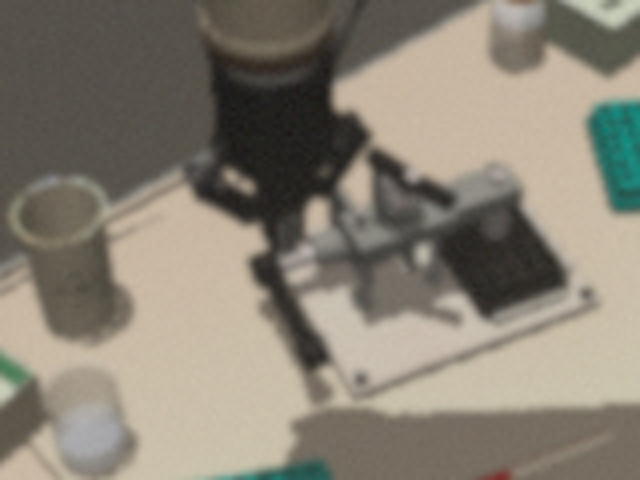

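The lever lies flat from (265,270) to (315,355), level with its hinge. The block is in place and the gripper is clear, so I hand in.

```bash
python3 -c "
from h import *
s=st();print(bot.close_job())"
```

```text
t 44.4 p [0.4747 0.2354 0.2635] F [ 0.99 -0.72 -0.74] M [ 0.043 -0.023 -0.01 ] gap -0.0001 gf 0.0 q [ 0.41  0.46 -1.18  1.8   0.45  1.2   0.41]
the job is handed in; nothing more can be done
None
```

I handed the job in at 44 s: lever fully closed, nut tightened about 2.6 rad net, and the bite felt at about 1.5–1.6 rad (upright is 1.57); the jaw force can't be read directly, and hand-in returned no verdict.

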